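Load a valve block into the assembly nest and lock it

TASK

Lift the aluminium valve block out of its upright stand and lay it on the bench with its three ports facing up, letting go of it. Then take it again from above, set it fully home in the pocket of the assembly nest, ports still up and either way round, and swing the clamp lever over it until it is fully shut against its stop. Leave the paste tin, the loose sleeve and the loose coupling near the work where they are.

Things in the scene. Friction and masses are not known exactly. Their poses are not given: they have to be found in the camera images.
- block: plain light aluminium valve block, 52 x 42 x 90 mm (own x, y, z), 0.35 kg. Origin at the centre of its 52 x 42 end face, on which it stands at the start; own z runs along its 90 mm length. The face looking along own +x (42 x 90 mm) has three round ports in a row; ports up means own x points up
- block_center (a point): centre of the valve block
- stand: fixed grey sheet-metal stand holding the block upright: base 90 x 80 x 8 mm, socket with 8 mm walls, 72 x 62 mm outside, rim 33 mm above the bench; socket floor 8 mm above the bench, so the block's upper 65 mm stand clear (top at 98 mm). Origin on the bench under the socket's centre; the block's own x and y lie along the stand's at the start; the 42 mm of the block lie along its y
- nest: fixed assembly nest; origin on the bench under the pocket's centre, own x along the pocket, z up. Dark bed plate 12 mm thick (x -85 to +61, y +-46 mm) with an aluminium socket block 116 x 68 mm, top at 42 mm; rectangular pocket 93 x 45 mm (x, y), mouth with 5 mm chamfer, floor at 12 mm. The seated block stands out 22 mm, top at 64 mm, centre at 38 mm. Stop pin at x -52, y -13 mm, top at 75 mm
- pocket_floor (a point): centre of the pocket's floor, 12 mm above the bench
- pivot (a point): on the vertical hinge axis of the clamp lever, nest frame x -70, y 0 mm, at the height of the lever's underside (67 mm)
- lever (a joint): clamp lever, a flat steel bar 18 mm wide and 10 mm thick, underside 67 mm above the bench, turning level about its pivot post and staying where it is left: 0 = fully shut, lying along the pocket's middle line (nest +x from the pivot) against the stop pin; grows in rad as it opens towards the nest's +y, to 1.9
- knob (a point): middle of the lever's upright black knob, 20 mm diameter, 42 mm tall (77 to 119 mm above the bench); 80 mm from the hinge axis, 102 mm above the bench
- paste_tin: bystander: round tin 70 mm diameter, 55 mm tall; origin at the centre of its underside
- sleeve_2: bystander: plain light grey tube standing upright, 34 mm diameter, 41 mm tall; origin at the centre of its underside
- coupling_04: bystander: white metal coupling with two bands, standing upright, 29 mm diameter, 48 mm tall; origin at the centre of its underside

How it is judged:
On the way, in this order (a step that is already met when the one before it is completed fails the run):
1. the block lies on the bench, ports up, and is let go (angle between block's own x axis and vertical below 0.1 rad and height (world z) of block_center below 0.03 m and contact force between the fingers and block below 0.3 N and linear speed of block below 0.03 m/s), for 0.2 s.
2. the block is fully home in the pocket, ports up (horizontal distance between block_center and nest below 0.005 m and z of block_center in the frame of nest between 0.034 and 0.0405 m and angle between block's own x axis and vertical below 0.06 rad and angle between the z axis of block and the x axis of nest, either way round below 0.08 rad), for 0.2 s.
At the end, for the whole second after the job is handed in: the block rests in the nest's pocket, ports up (within 0.06 rad), its centre within 5 mm of the pocket's middle and 34 to 40.5 mm above the nest's underside, its length along the pocket (within 0.08 rad), at rest; the lever within 0.08 rad of fully shut (all of step 2 and value of joint lever below 0.08 rad and linear speed of block below 0.02 m/s and velocity of joint lever below 0.05 rad/s); the robot touches nothing.
It fails at once if the paste tin is moved more than 40 mm (distance of paste_tin from where it was at the start of the episode above 0.04 m).
It fails at once if the sleeve is moved more than 40 mm (distance of sleeve_2 from where it was at the start of the episode above 0.04 m).
It fails at once if the coupling is moved more than 40 mm (distance of coupling_04 from where it was at the start of the episode above 0.04 m).
It also fails if it takes over 70 s, if anything falls off the work surface, if the arm or the gripper's body presses on something with over 40 N, if the wrist force passes 120 N, or if a joint passes its speed limit or range.

ROBOT

A 6-joint arm with a two-finger parallel gripper is mounted at the origin on a cart in front of the work surface, level with it; the furniture and walls round the work are solid. World frame = base frame: x ahead of the robot, y to its left, z up, the work surface at z = 0. Lengths are in m, angles in rad, forces in N, time in s.
With the tool pointing down it reaches from about 0.275 to 0.85 m from the base axis. Payload 5.2 kg.
Tool frame: the origin (TCP) lies at the very end of the fingers, on their centre line; the grasp point (between the pads) lies 19 mm behind it (arm.hold_point_z is the distance from the TCP to the grasp point, in m); z points along the fingers, y is the line along which they close (so a half turn about z gives the same grasp; the last joint's range is limited). The gripper opens to 85 mm and grips with 20 to 120 N. Pads are 22 mm wide; open, the fingers measure 114 mm over their backs; the gripper's body (76 mm by 85 mm) begins 54 mm behind the grasp point. The pads swing forward as they close: fully open they stand 13 mm farther back than shut.
Start: joints at [1.077, 0.259, 1.535, -0, 1.348, -0.203], TCP at [0.158, 0.527, 0.231] pointing down, gripper open.
Joint ranges: [-3.14, 3.14], [-0.91, 2.08], [0.19, 2.58], [-1.22, 4.36], [0.22, 2.71], [-3.12, 3.12]. Speed limits (rad/s): [2.57, 2.57, 3.14, 3.14, 3.14, 3.14].

INTERFACE

Orientations are given as a unit quaternion [x, y, z, w].
In Python, from plant import arm, viewer, workorder gives the robot as it stands. The module is installed in compiled form; this text tells all that it offers.
- The arm moves only by the tool servo_tool, never from a script. Its argument "motion" is one flat list of numbers, 7 for each row, row after row: the shift along the tool's x, y, z in mm, then the turn, a rotation vector about the tool's x, y, z in degrees, then the closure, from -1 (fully open) to 1 (shut). In form: [dx, dy, dz, rx, ry, rz, fingers, dx, dy, dz, rx, ry, rz, fingers, ...]. A call has 1 to 20 rows; each row shifts and turns the commanded pose from where the row before left it, along the tool's axes as they then stand; what a row does not reach is not made up. A row lasts 1/8 s, in which the tool goes at most 62.5 mm and 10.7 degrees, less where a joint would pass 70% of its speed; a pose out of reach is approached as far as the arm can. A call is refused whole if a number of a shift passes 62.5 or a number of a turn 10.7, either way. A call with a gripper value outside its range is refused whole. The fingers move at their own pace and stop on an object; the grip force is fixed at half the most. Time passes only in rows, so rows that do not move let the fingers close. It gives the time, the measured TCP pose, the force, the opening and the grip force at its end, in the units of the state.
- arm.sense(): the state, without advancing time (a new reading comes with each control period).
- viewer.camera(name): name is "scene" or "top" or "wrist"; returns a dict with "frame" (400x640x3 uint8, red, green, blue), "fx", "fy", "cx", "cy" (pixels), "R" (3x3) and "t" (3): a world point X has camera coordinates R X + t. Camera axes: x right, y down, z forward; pixel columns grow to the right and rows downward; lengths in m; the calibration is good to about 2 mm. A picture is of the moment at which its call begins. There is no depth.
- workorder.close_job(): hands the job in; it is judged then, once.
The state is a dict: "time": time; "joints": joint angles; "joint_velocities": joint speeds; "joint_efforts": joint torques, N m; "tcp_pos": TCP position; "tool_rot": TCP orientation; "wrist_force": force on the tool from outside, world axes, zero at the start; "moment": the same for the moment, N m; "gripper_width": finger opening in m; "gripper_force": force on a finger pad.
Only numpy, scipy, OpenCV 4.12 (cv2) and the standard library are available. Lean on these libraries where they do the work, as an engineer would, in place of code of your own. Each camera call takes 0.05 s, during which the arm holds its last target. There are 200 camera calls.

## Working session

There is one attempt and no reset: what is moved stays moved. The work goes in short steps, Python scripts to look and compute and a tool call to move; the robot and the scene stay as the last step left them, time stands still between calls to the robot, and variables do not carry over. Pictures are saved under pics/ and viewed, at most 10 in all, crops included, and the job is handed in when it is done.

Besides the shell and the picture viewer there is one more tool, called after "Request:" as name(argument=value, ...), one argument or row to a line, values as JSON. servo_tool: Moves the arm, as the interface text tells. Its arguments: {"type":"object","properties":{"motion":{"type":"array"}},"required":["motion"]}

```bash
mkdir -p pics
cat > h.py <<'E'
from plant import arm, viewer, workorder
import numpy as np, cv2
def cam(n,save=None):
    c=viewer.camera(n)
    for k in("R","t"): c[k]=np.array(c[k])
    if save: cv2.imwrite(f"pics/{save}.png",np.array(c["frame"])[:,:,::-1])
    return c
def ray(c,u,v,z):
    d=c["R"].T@np.array([(u-c["cx"])/c["fx"],(v-c["cy"])/c["fy"],1]); o=-c["R"].T@c["t"]
    return o+d*(z-o[2])/d[2]
def proj(c,X):
    p=np.atleast_2d(X)@c["R"].T+c["t"]; return np.c_[c["fx"]*p[:,0]/p[:,2]+c["cx"],c["fy"]*p[:,1]/p[:,2]+c["cy"]]
E
python3 - <<'E'
from h import *
import pickle
cs={n:cam(n,n+"0") for n in("top","scene")}
pickle.dump(cs,open("c0.pkl","wb"))
for n,c in cs.items(): print(n,c["fx"],c["cx"],c["cy"],-c["R"].T@c["t"],c["R"].round(3).tolist())
print(arm.sense(),arm.hold_point_z)
E
```

```text
top 423.97871492622517 320.7604045602867 197.7645454954401 [ 0.36864351 -0.1137202   0.94382525] [[-0.023, -1.0, -0.02], [-0.985, 0.026, -0.172], [0.173, 0.016, -0.985]]
scene 409.11790101512236 313.7200962489757 196.84326367680092 [ 0.01470323 -0.64181906  0.50343495] [[0.703, -0.711, 0.006], [-0.341, -0.346, -0.874], [0.623, 0.613, -0.486]]
{'time': 0.1, 'joints': array([ 1.07721362e+00,  2.59295812e-01,  1.53594802e+00, -2.44511778e-05,
        1.34797964e+00, -2.02773654e-01]), 'joint_velocities': array([-0.00096598, -0.00109116, -0.00236415, -0.00195181,  0.00031932,
       -0.00099448]), 'joint_efforts': array([ 2.21930706e-03, -4.46974289e+01, -2.91249740e+01, -6.37259891e-04,
        6.34495882e-03, -2.46517993e-05]), 'tcp_pos': array([0.15745194, 0.52650617, 0.23055427]), 'tool_rot': array([ 1.44889970e-01,  9.89447438e-01, -7.70548514e-04, -2.67000238e-04]), 'wrist_force': array([ 0.31473701, -0.70885886, -0.0895718 ]), 'moment': array([-0.02933848,  0.01209445, -0.0243235 ]), 'gripper_force': 0.0, 'gripper_width': 0.08541207953623375} 0.0187
```

View pics/top0.png

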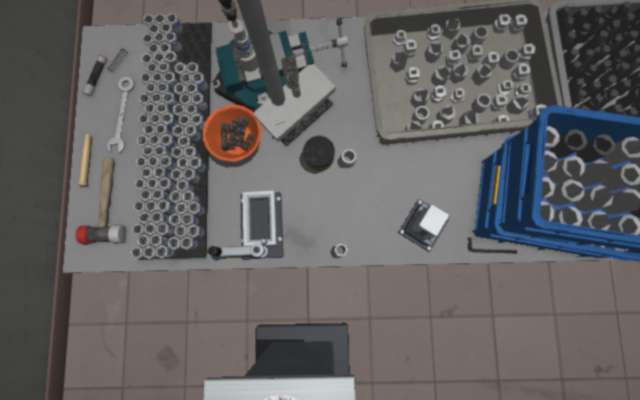

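View pics/scene0.png

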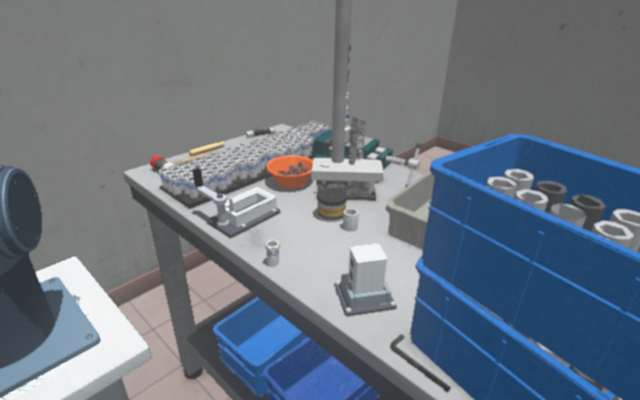

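Run:
```python
import cv2,numpy as np
t=cv2.imread("pics/top0.png");s=cv2.imread("pics/scene0.png")
f=lambda im,x,y,w,h,k:cv2.resize(im[y:y+h,x:x+w],None,fx=k,fy=k,interpolation=cv2.INTER_CUBIC)
a=f(t,205,180,90,90,4.4444);b=f(t,385,190,75,75,5.3334)
cv2.imwrite("pics/crop1.png",np.hstack([a[:400,:400],b[:400,:400]]))
cv2.imwrite("pics/crop2.png",np.hstack([f(s,330,235,80,80,5),f(s,185,160,100,100,4)]))
```

```text
(no output)
```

View pics/crop1.png

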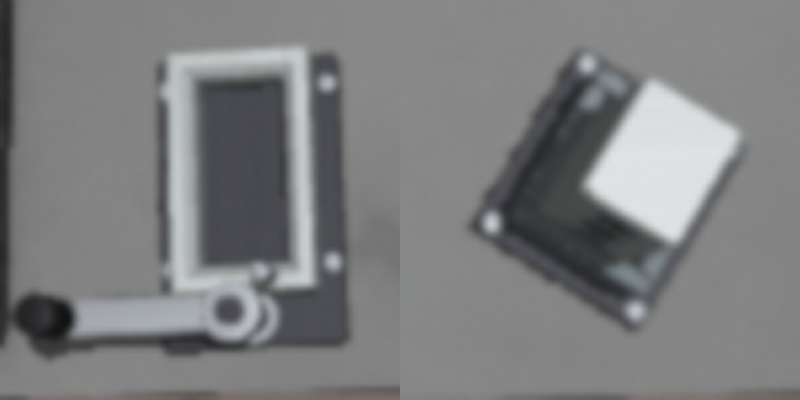

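View pics/crop2.png

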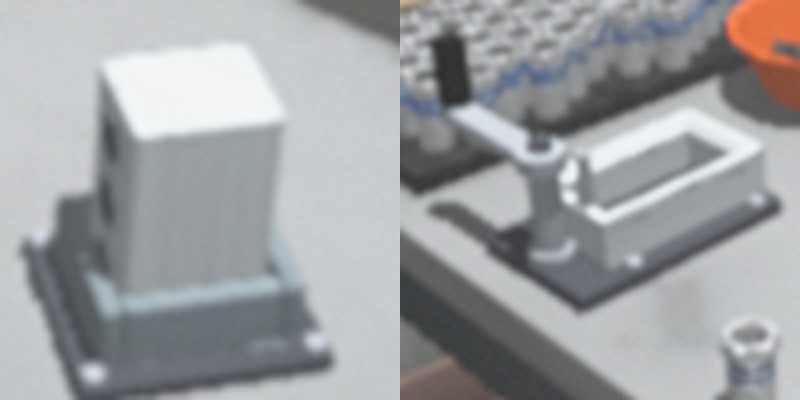

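Run:
```python
import sys; from h import *
import pickle
from scipy.optimize import least_squares
cs=pickle.load(open("c0.pkl","rb")); T=cs["top"]; S=cs["scene"]
def un(p,k,x0,y0,ox=0): p=np.array(p,float); return np.c_[(p[:,0]-ox+.5)/k-.5+x0,(p[:,1]+.5)/k-.5+y0]
A=lambda p:un(p,4.4444,205,180); B=lambda p:un(p,5.3334,385,190,400)
C=lambda p:un(p,5,330,235); D=lambda p:un(p,4,185,160,400)
for n,px,z in [("blk",B([(650,78),(742,135),(672,242),(583,187)]),.098),("base",B([(580,47),(475,228),(637,328)]),.008),
  ("nest",A([(167,54),(306,47),(316,285),(172,290)]),.042),("bed",A([(338,55),(348,343)]),.012),("piv",A([(232,310)]),.08),("knob",A([(45,312)]),.119),
  ("S blk",C([(97,65),(246,42),(288,122),(138,140)]),.098),("S nest",D([(688,108),(768,150),(606,222)]),.042)]:
    c=S if n[0]=="S" else T
    P=np.array([ray(c,u,v,z)[:2] for u,v in px]); print(n,P.round(4).tolist(),"mean",P.mean(0).round(4),"edges",[(round(float(np.linalg.norm(d)),4),round(float(np.degrees(np.arctan2(d[1],d[0]))),1)) for d in np.diff(np.r_[P,P[:1]],axis=0)])
for n,u,v,z in [("tin",318,147,.055),("sleeve",348,154,.041),("coup",341,249,.048)]: print(n,ray(T,u,v,z).round(3))
```

```text
blk [[0.498, -0.3222], [0.4755, -0.3551], [0.4361, -0.3262], [0.4575, -0.2945]] mean [ 0.4668 -0.3245] edges [(0.0398, -124.4), (0.0489, 143.8), (0.0382, 56.0), (0.0491, -34.4)]
base [[0.5257, -0.3162], [0.4511, -0.2683], [0.4085, -0.3321]] mean [ 0.4618 -0.3055] edges [(0.0886, 147.3), (0.0767, -123.7), (0.1182, 7.7)]
nest [[0.5447, 0.0713], [0.5464, 0.0031], [0.4304, -0.0012], [0.4297, 0.0678]] mean [0.4878 0.0352] edges [(0.0682, -88.6), (0.1161, -177.9), (0.0691, 90.6), (0.1151, 1.7)]
bed [[0.5478, -0.0091], [0.4037, -0.0131]] mean [ 0.4757 -0.0111] edges [(0.1441, -178.4), (0.1441, 1.6)]
piv [[0.4173, 0.0326]] mean [0.4173 0.0326] edges [(0.0, 0.0)]
knob [[0.4163, 0.108]] mean [0.4163 0.108 ] edges [(0.0, 0.0)]
S blk [[0.4531, -0.2945], [0.4991, -0.3216], [0.4731, -0.3578], [0.4317, -0.3297]] mean [ 0.4642 -0.3259] edges [(0.0534, -30.5), (0.0445, -125.7), (0.05, 145.8), (0.0411, 58.8)]
S nest [[0.5447, 0.0735], [0.5449, -0.0003], [0.4312, 0.0004]] mean [0.5069 0.0246] edges [(0.0738, -89.8), (0.1137, 179.6), (0.135, 32.8)]
tin [ 0.637 -0.096  0.055]
sleeve [ 0.623 -0.161  0.041]
coup [ 0.416 -0.139  0.048]
```

```bash
cat >> h.py <<'E'
from scipy.spatial.transform import Rotation as Ro
HZ=arm.hold_point_z
def pose(hold,phi,el,back=0):
    f,e=np.radians([phi,el]); z=np.array([np.cos(e)*np.cos(f),np.cos(e)*np.sin(f),-np.sin(e)]); y=np.array([-np.sin(f),np.cos(f),0])
    return np.array(hold)+(HZ-back)*z, np.c_[np.cross(y,z),y,z]
def plan(p,R,n,frm=None):
    s=arm.sense(); p0,R0=frm or (np.array(s["tcp_pos"]),Ro.from_quat(s["tool_rot"]).as_matrix())
    rv=Ro.from_matrix(R0.T@R).as_rotvec(); P,M=p0,R0; out=[]
    for i in range(n):
        Pn=p0+(p-p0)*(i+1)/n; d=M.T@(Pn-P)*1000; out.append(np.r_[d,np.degrees(rv)/n]); P=Pn; M=M@Ro.from_rotvec(rv/n).as_matrix()
    print("t",s["time"],"from",p0.round(4),"to",p.round(4))
    for r in out: print(r.round(1).tolist())
def st():
    s=arm.sense(); print("t",s["time"],"j",np.round(s["joints"],3),"p",np.round(s["tcp_pos"],4),"F",np.round(s["wrist_force"],1),"w",round(s["gripper_width"],4),s["gripper_force"]); print(Ro.from_quat(s["tool_rot"]).as_matrix().round(3).tolist())
E
python3 - <<'E'
from h import *
p,R=pose([.466,-.3245,.062],-34.5,45,.13); q,Q=pose([0.40,-.275,.235],-34.5,90); print(p)
plan(q,Q,20)
E
```

```text
[ 0.40114046 -0.27992327  0.14070098]
t 0.1 from [0.1575 0.5265 0.2306] to [ 0.4    -0.275   0.2163]
[-23.1, -34.9, 0.8, -0.0, -0.0, 0.9]
[-23.6, -34.6, 0.8, -0.0, -0.0, 0.9]
[-24.2, -34.2, 0.8, -0.0, -0.0, 0.9]
[-24.7, -33.8, 0.8, -0.0, -0.0, 0.9]
[-25.2, -33.4, 0.8, -0.0, -0.0, 0.9]
[-25.8, -33.0, 0.7, -0.0, -0.0, 0.9]
[-26.3, -32.6, 0.7, -0.0, -0.0, 0.9]
[-26.8, -32.2, 0.7, -0.0, -0.0, 0.9]
[-27.3, -31.8, 0.7, -0.0, -0.0, 0.9]
[-27.8, -31.3, 0.7, -0.0, -0.0, 0.9]
[-28.2, -30.9, 0.7, -0.0, -0.0, 0.9]
[-28.7, -30.5, 0.7, -0.0, -0.0, 0.9]
[-29.2, -30.0, 0.7, -0.0, -0.0, 0.9]
[-29.7, -29.6, 0.7, -0.0, -0.0, 0.9]
[-30.1, -29.1, 0.7, -0.0, -0.0, 0.9]
[-30.6, -28.6, 0.7, -0.0, -0.0, 0.9]
[-31.0, -28.1, 0.7, -0.0, -0.0, 0.9]
[-31.4, -27.7, 0.7, -0.0, -0.0, 0.9]
[-31.9, -27.2, 0.7, -0.0, -0.0, 0.9]
[-32.3, -26.7, 0.7, -0.0, -0.0, 0.9]
```

Request:
servo_tool(
  motion=[-23,-35,1,0,0,1,-1,-24,-35,1,0,0,1,-1,-24,-34,1,0,0,1,-1,-25,-34,1,0,0,1,-1,-25,-33,1,0,0,1,-1,-26,-33,1,0,0,1,-1,-26,-33,1,0,0,1,-1,-27,-32,1,0,0,1,-1,-27,-32,1,0,0,1,-1,-28,-31,1,0,0,1,-1,-28,-31,1,0,0,1,-1,-29,-30,1,0,0,1,-1,-29,-30,1,0,0,1,-1,-30,-30,0,0,0,1,-1,-30,-29,0,0,0,1,-1,-31,-29,0,0,0,1,-1,-31,-28,0,0,0,1,-1,-31,-28,0,0,0,1,-1,-32,-27,0,0,0,0,-1,-32,-27,0,0,0,0,-1],
)

```text
time: 2.6
tcp_pos: [0.3863, -0.2806, 0.2179]
tool_rot: [0.298, 0.955, 0.0, -0.0]
wrist_force: [-0.2, 0.1, -0.3]
gripper_width: 0.0853
gripper_force: 0.0
```

Run:
```python
from h import *
st()
p,R=pose([.466,-.3245,.062],-34.5,40,.14)
plan(p,R,8)
```

```text
t 2.6 j [-0.863  0.138  1.721  0.     1.283 -1.828] p [ 0.3863 -0.2806  0.2179] F [-0.2  0.1 -0.3] w 0.0853 0.0
[[-0.822, 0.569, -0.0], [0.569, 0.822, 0.001], [0.001, 0.0, -1.0]]
t 2.6 from [ 0.3863 -0.2806  0.2179] to [ 0.3894 -0.2719  0.14  ]
[0.3, 1.1, 9.7, -0.0, -6.3, -0.0]
[1.4, 1.1, 9.7, -0.0, -6.3, -0.0]
[2.4, 1.1, 9.4, -0.0, -6.3, -0.0]
[3.4, 1.1, 9.1, -0.0, -6.3, -0.0]
[4.4, 1.1, 8.7, -0.0, -6.3, -0.0]
[5.3, 1.1, 8.2, -0.0, -6.3, -0.0]
[6.2, 1.1, 7.5, -0.0, -6.3, -0.0]
[7.0, 1.1, 6.8, -0.0, -6.3, -0.0]
```

Run:
```python
from h import *
p,R=pose([.466,-.3245,.075],-34.5,65,.14)
plan(p,R,6)
```

```text
t 2.6 from [ 0.3863 -0.2806  0.2179] to [ 0.4238 -0.2955  0.1849]
[-6.5, 1.5, 5.5, -0.0, -4.2, -0.0]
[-6.1, 1.5, 6.0, -0.0, -4.2, -0.0]
[-5.7, 1.5, 6.4, -0.0, -4.2, -0.0]
[-5.2, 1.5, 6.8, -0.0, -4.2, -0.0]
[-4.7, 1.5, 7.1, -0.0, -4.2, -0.0]
[-4.2, 1.5, 7.5, -0.0, -4.2, -0.0]
```

Request:
servo_tool(
  motion=[-6.5,1.5,5.5,0,-4.2,0,-1,-6,1.5,6,0,-4.2,0,-1,-5.5,1.5,6.5,0,-4.2,0,-1,-5,1.5,7,0,-4.2,0,-1,-4.5,1.5,7,0,-4.2,0,-1,-4,1.5,7.5,0,-4,0,-1],
)

```text
time: 3.35
tcp_pos: [0.4229, -0.2936, 0.1845]
tool_rot: [0.291, 0.932, -0.065, 0.207]
wrist_force: [-0.7, -0.5, -0.6]
gripper_width: 0.0854
gripper_force: 0.0
```

```bash
cat > kin.py <<'E'
from h import *
from scipy.optimize import least_squares
Rz=lambda a:Ro.from_euler("z",a).as_matrix(); Ry=lambda a:Ro.from_euler("y",a).as_matrix()
def fk(q,P):
    L2,L3,h,LT,lat,a=P
    M=Rz(q[0]); A=M@Ry(q[1]); B=A@Ry(q[2]); C=B@Rz(q[3])@Ry(q[4])@Rz(q[5])
    return M@[a,lat,h]+A@[0,0,L2]+B@[0,0,L3]+C@[0,0,LT], C
E
python3 - <<'E'
from kin import *
import json
s=arm.sense(); st()
D=[([1.0772,.2593,1.53595,0,1.34798,-.20277],[.15745,.52651,.23055]),([-0.863,.138,1.721,0,1.283,-1.828],[.3863,-.2806,.2179]),(list(s["joints"]),list(s["tcp_pos"]))]
res=least_squares(lambda P:np.r_[np.concatenate([fk(q,P)[0]-p for q,p in D]),(P[5])*.01],[.566,.403,.15,.36,.11,0])
print(res.x.round(4),abs(res.fun).max(),fk(D[2][0],res.x)[1].round(3).tolist())
json.dump(list(res.x),open("kin.json","w"))
E
```

```text
t 3.35 j [-0.916 -0.004  2.057  0.208  0.68  -2.017] p [ 0.4229 -0.2936  0.1845] F [-0.7 -0.5 -0.6] w 0.0854 0.0
[[-0.745, 0.569, 0.349], [0.515, 0.822, -0.241], [-0.424, -0.0, -0.906]]
[ 0.5794  0.4042  0.1025  0.3426  0.1114 -0.0034] 0.0009624108757498584 [[-0.569, -0.745, 0.349], [-0.822, 0.515, -0.241], [0.0, -0.424, -0.906]]
```

```bash
cat >> kin.py <<'E'
import json
P=json.load(open("kin.json")) 
lo=np.array([-3.14,-.91,.19,-1.22,.22,-3.12]);hi=np.array([3.14,2.08,2.58,4.36,2.71,3.12])
def ik(p,R,q0):
    R=R@Rz(-np.pi/2)
    def f(q):
        a,C=fk(q,P); return np.r_[(a-p)*5,Ro.from_matrix(R.T@C).as_rotvec()]
    r=least_squares(f,np.clip(q0,lo+.01,hi-.01),bounds=(lo,hi)); return r.x,np.abs(r.fun).max()
E
python3 - <<'E'
from kin import *
q0=arm.sense()["joints"]
for el in (65,60,55,50,45,40,30):
    for hz,b in ((.07,.14),(.07,0),(.16,0)):
        for fl in (0,1):
            g=q0.copy()
            if fl: g[3]+=3.14; g[5]+=3.14
            q,e=ik(*pose([.466,-.3245,hz],-34.5,el,b),g)
            if e<1e-3: print("grasp",el,hz,b,q.round(2))
for el in (140,145,150,155):
    for hz in (.03,.12):
        q,e=ik(*pose([.47,-.085,hz],1.6,el),q0*0+[0,.5,1.5,0,1.8,-1.7])
        print("lay",el,hz,q.round(2),round(e,4))
E
```

```text
grasp 65 0.07 0.14 [-0.92  0.    2.06  0.21  0.67 -2.02]
grasp 65 0.07 0 [-0.87  0.26  2.15  0.35  0.33 -2.15]
grasp 65 0.16 0 [-0.87  0.14  2.01  0.21  0.58 -1.99]
grasp 60 0.07 0.14 [-0.95 -0.04  2.16  0.33  0.55 -2.16]
grasp 60 0.07 0 [-0.89  0.24  2.22  0.69  0.22 -2.5 ]
grasp 60 0.16 0 [-0.89  0.12  2.08  0.33  0.46 -2.11]
grasp 55 0.07 0.14 [-0.99 -0.08  2.26  0.53  0.45 -2.38]
grasp 55 0.16 0 [-0.91  0.09  2.16  0.53  0.35 -2.33]
grasp 50 0.07 0.14 [-1.04 -0.11  2.36  0.86  0.37 -2.74]
grasp 50 0.07 0 [-0.93  0.24  2.36  2.14  0.25  2.31]
grasp 50 0.16 0 [-0.93  0.08  2.23  0.92  0.26 -2.72]
grasp 45 0.07 0.14 [-1.1  -0.13  2.46  1.33  0.36  3.03]
grasp 45 0.07 0 [-0.95  0.26  2.43  2.45  0.39  1.97]
grasp 45 0.16 0 [-0.95  0.07  2.3   1.53  0.24  2.94]
grasp 40 0.07 0.14 [-1.17 -0.13  2.57  1.76  0.43  2.55]
grasp 40 0.07 0 [-0.97  0.29  2.5   2.6   0.56  1.81]
grasp 40 0.16 0 [-0.97  0.08  2.37  2.05  0.31  2.4 ]
grasp 30 0.16 0 [-1.01  0.13  2.51  2.5   0.61  1.91]
lay 140 0.03 [-0.26  0.8   1.5  -0.22  1.69 -1.79] 0.0
lay 140 0.12 [-0.26  0.7   1.43 -0.23  1.85 -1.83] 0.0
lay 145 0.03 [-0.26  0.85  1.46 -0.24  1.77 -1.79] 0.0
lay 145 0.12 [-0.26  0.75  1.4  -0.25  1.92 -1.82] 0.0
lay 150 0.03 [-0.25  0.89  1.42 -0.25  1.85 -1.78] 0.0
lay 150 0.12 [-0.25  0.8   1.37 -0.26  2.   -1.82] 0.0
lay 155 0.03 [-0.25  0.94  1.38 -0.26  1.92 -1.78] 0.0
lay 155 0.12 [-0.25  0.84  1.34 -0.28  2.06 -1.82] 0.0
```

Run:
```python
from h import *
p,R=pose([.462,-.3218,.065],-34,65)
plan(p,R,10)
```

```text
t 3.35 from [ 0.4229 -0.2936  0.1845] to [ 0.4686 -0.3262  0.0481]
[0.7, -0.1, 14.7, -0.0, 0.0, -0.1]
[0.7, -0.1, 14.7, -0.0, 0.0, -0.1]
[0.7, -0.1, 14.7, -0.0, 0.0, -0.1]
[0.7, -0.1, 14.7, -0.0, 0.0, -0.1]
[0.7, -0.1, 14.7, -0.0, 0.0, -0.1]
[0.7, -0.1, 14.7, -0.0, 0.0, -0.1]
[0.7, -0.1, 14.7, -0.0, 0.0, -0.1]
[0.7, -0.1, 14.7, -0.0, 0.0, -0.1]
[0.7, -0.1, 14.7, -0.0, 0.0, -0.1]
[0.7, -0.1, 14.7, -0.0, 0.0, -0.1]
```

Request:
servo_tool(
  motion=[0.7,-0.1,14.7,0,0,-0.1,-1,0.7,-0.1,14.7,0,0,-0.1,-1,0.7,-0.1,14.7,0,0,-0.1,-1,0.7,-0.1,14.7,0,0,-0.1,-1,0.7,-0.1,14.7,0,0,-0.1,-1,0.7,-0.1,14.7,0,0,-0.1,-1,0.7,-0.1,14.7,0,0,-0.1,-1,0.7,-0.1,14.7,0,0,-0.1,-1,0.7,-0.1,14.7,0,0,-0.1,-1,0.7,-0.1,14.7,0,0,-0.1,-1,0,0,0,0,0,0,-1],
)

```text
time: 4.72
tcp_pos: [0.4681, -0.3261, 0.0473]
tool_rot: [0.283, 0.935, -0.066, 0.205]
wrist_force: [-0.2, 0.3, -0.1]
gripper_width: 0.0853
gripper_force: 0.0
```

Run:
```python
from h import *
st()
c=cam("scene"); f=c["frame"][:,:,::-1][180:330,290:490]; cv2.imwrite("pics/g1.png",cv2.resize(f,None,fx=4,fy=4,interpolation=cv2.INTER_CUBIC))
```

```text
t 4.725 j [-0.876  0.325  2.095  0.366  0.322 -2.184] p [ 0.4681 -0.3261  0.0473] F [-0.2  0.3 -0.1] w 0.0853 0.0
[[-0.756, 0.556, 0.346], [0.502, 0.831, -0.239], [-0.421, -0.007, -0.907]]
```

View pics/g1.png

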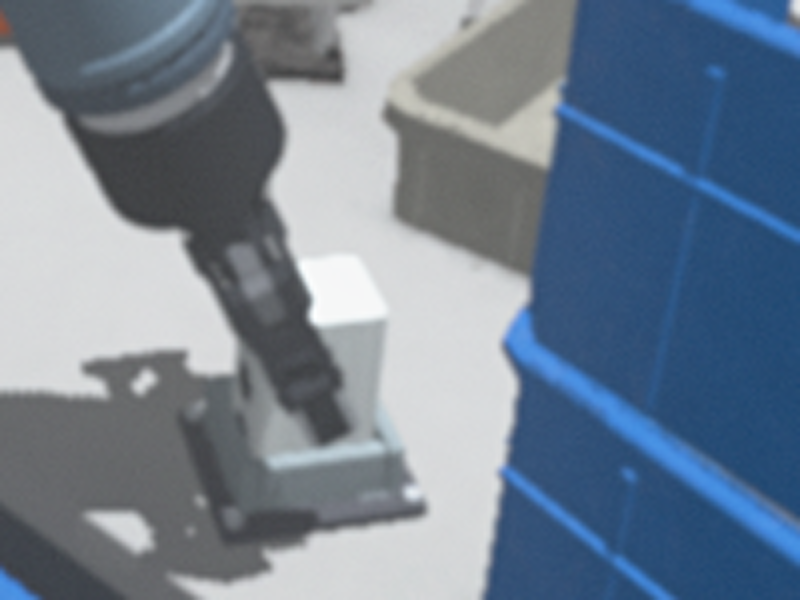

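Request:
servo_tool(
  motion=[0,0,0,0,0,0,1,0,0,0,0,0,0,1,0,0,0,0,0,0,1,0,0,0,0,0,0,1,0,0,0,0,0,0,1,0,0,0,0,0,0,1],
)

```text
time: 5.52
tcp_pos: [0.4687, -0.3267, 0.0495]
tool_rot: [0.283, 0.934, -0.067, 0.207]
wrist_force: [-1.6, 2.2, 6.9]
gripper_width: 0.0413
gripper_force: 61.5
```

Request:
servo_tool(
  motion=[-4.2,0,-9,0,0,0,1,-5.3,0,-11.3,0,0,0,1,-5.3,0,-11.3,0,0,0,1,-5.3,0,-11.3,0,0,0,1,-5.3,0,-11.3,0,0,0,1,-5.3,0,-11.3,0,0,0,1,-5.3,0,-11.3,0,0,0,1,-5.3,0,-11.3,0,0,0,1,-5.3,0,-11.3,0,0,0,1],
)

```text
time: 6.65
tcp_pos: [0.4689, -0.3259, 0.1593]
tool_rot: [0.283, 0.934, -0.066, 0.206]
wrist_force: [-0.0, -0.1, -3.4]
gripper_width: 0.0414
gripper_force: 61.0
```

Run:
```python
from kin import *
st()
c=cam("scene"); f=c["frame"][:,:,::-1][130:330,270:470]; cv2.imwrite("pics/g2.png",cv2.resize(f,None,fx=3,fy=3,interpolation=cv2.INTER_CUBIC))
# path check: carry to lay pose
s=arm.sense(); q=s["joints"]
for hold,phi,el in [([.47,-.22,.17],-20,95),([.47,-.12,.15],-5,125),([.465,-.085,.12],1.6,155),([.465,-.085,.033],1.6,155)]:
    q,e=ik(*pose(hold,phi,el),q); print(q.round(2),round(e,4),pose(hold,phi,el)[0].round(4))
p,R=pose([.47,-.2,.19],-20,100); plan(p,R,8)
```

```text
t 6.65 j [-0.874  0.136  1.976  0.196  0.617 -1.993] p [ 0.4689 -0.3259  0.1593] F [-0.  -0.1 -3.4] w 0.0414 60.97947835922241
[[-0.755, 0.556, 0.348], [0.501, 0.831, -0.24], [-0.422, -0.007, -0.906]]
[-0.64  0.3   1.69 -0.03  1.24 -1.85] 0.0 [ 0.4685 -0.2194  0.1514]
[-0.37  0.55  1.49 -0.16  1.69 -1.83] 0.0 [ 0.4593 -0.1191  0.1347]
[-0.25  0.83  1.36 -0.28  2.05 -1.82] 0.0 [ 0.4481 -0.0855  0.1121]
[-0.25  0.93  1.4  -0.27  1.92 -1.78] 0.0 [ 0.4481 -0.0855  0.0251]
t 6.7 from [ 0.4698 -0.3268  0.1613] to [ 0.4669 -0.1989  0.1716]
[7.7, 13.1, -5.2, -0.3, 4.4, -1.7]
[7.7, 13.3, -4.5, -0.3, 4.4, -1.7]
[7.6, 13.6, -3.9, -0.3, 4.4, -1.7]
[7.5, 13.8, -3.2, -0.3, 4.4, -1.7]
[7.3, 14.1, -2.6, -0.3, 4.4, -1.7]
[7.0, 14.3, -2.0, -0.3, 4.4, -1.7]
[6.7, 14.5, -1.4, -0.3, 4.4, -1.7]
[6.3, 14.7, -0.8, -0.3, 4.4, -1.7]
```

View pics/g2.png

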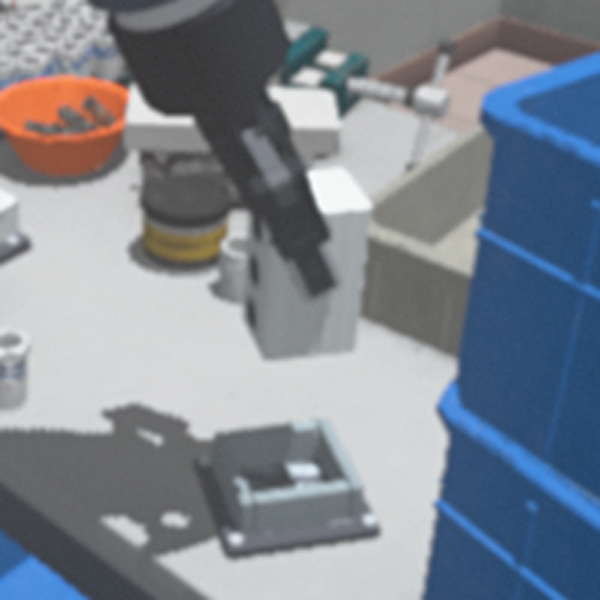

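Run:
```python
from h import *
import pickle
cs=pickle.load(open("c0.pkl","rb")); T=cs["top"]; S=cs["scene"]
def tri(a,b):
    A=[];r=[]
    for c,(u,v) in((T,a),(S,b)):
        o=-c["R"].T@c["t"]; d=ray(c,u,v,0)-o; d/=np.linalg.norm(d); M=np.eye(3)-np.outer(d,d); A.append(M); r.append(M@o)
    x=np.linalg.lstsq(np.vstack(A),np.hstack(r),rcond=None)[0]; return x.round(3)
print("tray corner",tri((381,139),(391,206)),"bottom",ray(S,393,237,0).round(3))
print("press corner",tri((283,139),(312,162)),tri((334,88),(382,168)))
print("bin left corner top",tri((478,233),(416,262)), tri((541,222),(433,161)))
print("tray top view corners", [ray(T,u,v,.08).round(3).tolist() for u,v in((381,139),(365,20),(560,110))])
```

```text
tray corner [ 0.65  -0.236  0.071] bottom [ 0.656 -0.252  0.   ]
press corner [ 0.638 -0.025  0.11 ] [ 0.758 -0.135  0.091]
bin left corner top [ 0.444 -0.409  0.133] [ 0.434 -0.431  0.306]
tray top view corners [[0.643, -0.23, 0.08], [0.92, -0.208, 0.08], [0.696, -0.612, 0.08]]
```

Run:
```python
from kin import *
s=arm.sense(); q=s["joints"]
for hold,phi,el in [([.49,-.25,.19],-27,110),([.50,-.19,.13],-20,155),([.50,-.19,.033],-20,155)]:
    q,e=ik(*pose(hold,phi,el),q); print(q.round(2),round(e,4),"elbow etc", pose(hold,phi,el)[0].round(4))
print(np.ptp([0,0]))
a=pose([.49,-.25,.19],-27,110); plan(*a,8); plan(*pose([.50,-.19,.12],-20,155),8,frm=a)
```

```text
[-0.64  0.48  1.39 -0.06  1.61 -1.73] 0.0 elbow etc [ 0.4843 -0.2471  0.1724]
[-0.49  0.93  1.11 -0.16  2.23 -1.73] 0.0 elbow etc [ 0.4841 -0.1842  0.1221]
[-0.49  1.02  1.16 -0.15  2.08 -1.71] 0.0 elbow etc [ 0.4841 -0.1842  0.0251]
0
t 6.7 from [ 0.4698 -0.3268  0.1613] to [ 0.4843 -0.2471  0.1724]
[3.0, 9.3, -3.0, -0.1, 5.6, -0.9]
[3.2, 9.3, -2.7, -0.1, 5.6, -0.9]
[3.3, 9.4, -2.4, -0.1, 5.6, -0.9]
[3.3, 9.4, -2.0, -0.1, 5.6, -0.9]
[3.4, 9.5, -1.7, -0.1, 5.6, -0.9]
[3.4, 9.5, -1.3, -0.1, 5.6, -0.9]
[3.4, 9.6, -1.0, -0.1, 5.6, -0.9]
[3.3, 9.6, -0.7, -0.1, 5.6, -0.9]
t 6.7 from [ 0.4843 -0.2471  0.1724] to [ 0.4841 -0.1842  0.1121]
[0.8, 7.0, 8.3, 0.6, 5.6, -0.7]
[-0.1, 7.1, 8.3, 0.6, 5.6, -0.7]
[-1.0, 7.2, 8.1, 0.6, 5.6, -0.7]
[-1.9, 7.2, 7.9, 0.6, 5.6, -0.7]
[-2.7, 7.3, 7.6, 0.6, 5.6, -0.7]
[-3.5, 7.3, 7.2, 0.6, 5.6, -0.7]
[-4.3, 7.4, 6.8, 0.6, 5.6, -0.7]
[-5.0, 7.4, 6.3, 0.6, 5.6, -0.7]
```

Request:
servo_tool(
  motion=[3,9.3,-3,-0.1,5.6,-0.9,1,3.2,9.3,-2.7,-0.1,5.6,-0.9,1,3.3,9.4,-2.4,-0.1,5.6,-0.9,1,3.3,9.4,-2,-0.1,5.6,-0.9,1,3.4,9.5,-1.7,-0.1,5.6,-0.9,1,3.4,9.5,-1.3,-0.1,5.6,-0.9,1,3.4,9.6,-1,-0.1,5.6,-0.9,1,3.3,9.6,-0.7,-0.1,5.6,-0.9,1,0.8,7,8.3,0.6,5.6,-0.7,1,-0.1,7,8.3,0.6,5.6,-0.7,1,-1,7.2,8.1,0.6,5.6,-0.7,1,-1.9,7.2,7.9,0.6,5.6,-0.7,1,-2.7,7.3,7.6,0.6,5.6,-0.7,1,-3.5,7.3,7.2,0.6,5.6,-0.7,1,-4.3,7.4,6.8,0.6,5.6,-0.7,1,-5,7.4,6.3,0.6,5.6,-0.7,1,0,0,0,0,0,0,1],
)

```text
time: 8.82
tcp_pos: [0.483, -0.1828, 0.1055]
tool_rot: [0.141, 0.832, 0.093, -0.528]
wrist_force: [0.5, 0.1, -3.9]
gripper_width: 0.0413
gripper_force: 61.3
```

Run:
```python
from h import *
st(); s=arm.sense(); R=Ro.from_quat(s["tool_rot"]).as_matrix(); z=R[:,2]
print("el",np.degrees(np.arctan2(-z[2],z[0]*np.cos(np.radians(-20))+z[1]*np.sin(np.radians(-20)))),"hold",np.array(s["tcp_pos"])-HZ*z)
c=cam("scene","s3"); f=c["frame"][:,:,::-1][100:300,250:500]; cv2.imwrite("pics/g3.png",cv2.resize(f,None,fx=3,fy=3,interpolation=cv2.INTER_CUBIC))
plan(*pose([.50,-.19,.038],-20,155),8)
```

```text
t 8.825 j [-0.487  1.057  0.934 -0.172  2.272 -1.75 ] p [ 0.483  -0.1828  0.1055] F [ 0.5  0.1 -3.9] w 0.0413 61.32110238075256
[[-0.402, 0.333, -0.853], [0.137, 0.943, 0.304], [0.905, 0.006, -0.425]]
el 154.85846855946062 hold [ 0.4989589  -0.18845499  0.11346649]
t 8.875 from [ 0.4833 -0.1834  0.1073] to [ 0.4841 -0.1842  0.0301]
[-8.8, -0.1, 4.0, -0.0, 0.0, 0.1]
[-8.8, -0.1, 4.0, -0.0, 0.0, 0.1]
[-8.8, -0.1, 4.0, -0.0, 0.0, 0.1]
[-8.8, -0.1, 4.0, -0.0, 0.0, 0.1]
[-8.8, -0.1, 4.0, -0.0, 0.0, 0.1]
[-8.8, -0.1, 4.0, -0.0, 0.0, 0.1]
[-8.8, -0.1, 4.0, -0.0, 0.0, 0.1]
[-8.8, -0.1, 4.0, -0.0, 0.0, 0.1]
```

View pics/g3.png

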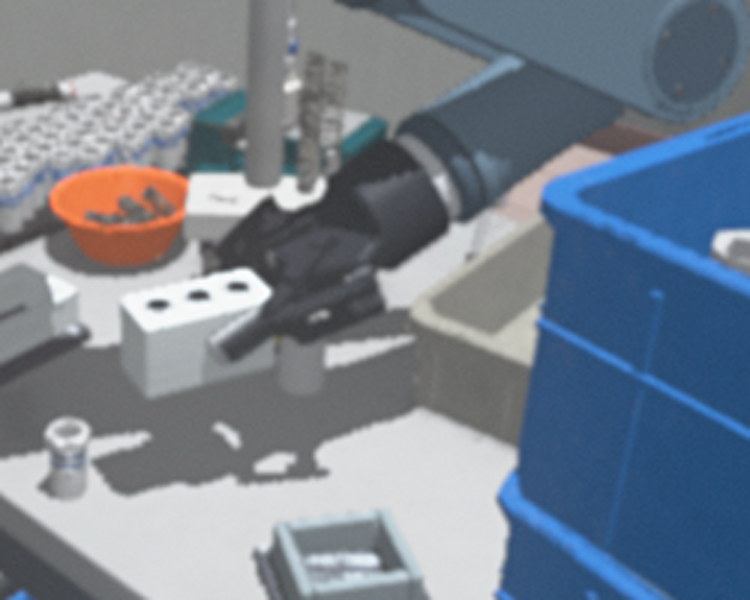

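Request:
servo_tool(
  motion=[-8.4,0,4,0,0,0,1,-8.4,0,4,0,0,0,1,-8.4,0,4,0,0,0,1,-8.4,0,4,0,0,0,1,-8.4,0,4,0,0,0,1,-8.4,0,4,0,0,0,1,-7.3,0,3.5,0,0,0,1,-4.5,0,2,0,0,0,1,0,0,0,0,0,0,1],
)

```text
time: 10.0
tcp_pos: [0.4828, -0.183, 0.0402]
tool_rot: [0.142, 0.832, 0.093, -0.528]
wrist_force: [0.1, 0.3, -4.0]
gripper_width: 0.0412
gripper_force: 61.4
```

Run:
```python
from h import *
st(); s=arm.sense(); R=Ro.from_quat(s["tool_rot"]).as_matrix(); z=R[:,2]
print("hold",np.array(s["tcp_pos"])-HZ*z)
```

```text
t 10.0 j [-0.488  1.134  0.936 -0.161  2.192 -1.732] p [ 0.4828 -0.183   0.0402] F [ 0.1  0.3 -4. ] w 0.0412 61.39389753341675
[[-0.403, 0.334, -0.852], [0.139, 0.942, 0.304], [0.905, 0.005, -0.426]]
hold [ 0.49871479 -0.18873522  0.04818134]
```

Request:
servo_tool(
  motion=[-3.6,0,1.7,0,0,0,1,-2.7,0,1.3,0,0,0,1,-1.8,0,0.85,0,0,0,1,-1.8,0,0.85,0,0,0,1,0,0,0,0,0,0,1],
)

```text
time: 10.62
tcp_pos: [0.483, -0.1831, 0.0317]
tool_rot: [0.142, 0.833, 0.093, -0.527]
wrist_force: [-3.5, 0.8, 6.5]
gripper_width: 0.0416
gripper_force: 61.4
```

Request:
servo_tool(
  motion=[-0.9,0,0.4,0,0,0,1,-0.9,0,0.4,0,0,0,1,0,0,0,0,0,0,1],
)

```text
time: 11.0
tcp_pos: [0.4832, -0.1831, 0.0316]
tool_rot: [0.142, 0.832, 0.092, -0.528]
wrist_force: [-6.4, 3.2, 13.8]
gripper_width: 0.0418
gripper_force: 61.4
```

Request:
servo_tool(
  motion=[-0.9,0,0.4,0,0,0,1,-0.9,0,0.4,0,0,0,1,0,0,0,0,0,0,1],
)

```text
time: 11.38
tcp_pos: [0.4833, -0.1832, 0.0316]
tool_rot: [0.143, 0.832, 0.092, -0.528]
wrist_force: [-10.6, 3.5, 22.0]
gripper_width: 0.0416
gripper_force: 61.4
```

Request:
servo_tool(
  motion=[2.7,0,-1.2,0,0,0,1,0,0,0,0,0,0,1,0,0,0,0,0,0,-1,0,0,0,0,0,0,-1,0,0,0,0,0,0,-1,0,0,0,0,0,0,-1,0,0,0,0,0,0,-1],
)

```text
time: 12.25
tcp_pos: [0.4833, -0.1832, 0.0317]
tool_rot: [0.142, 0.833, 0.092, -0.527]
wrist_force: [-1.8, 0.4, 10.8]
gripper_width: 0.0851
gripper_force: 0.0
```

Run:
```python
from h import *
st()
c=cam("scene","s4"); f=c["frame"][:,:,::-1][160:260,260:400]; cv2.imwrite("pics/g4.png",cv2.resize(f,None,fx=5,fy=5,interpolation=cv2.INTER_CUBIC))
```

```text
t 12.25 j [-0.488  1.145  0.933 -0.16   2.183 -1.73 ] p [ 0.4833 -0.1832  0.0317] F [-1.8  0.4 10.8] w 0.0851 0.0
[[-0.403, 0.334, -0.852], [0.14, 0.942, 0.304], [0.904, 0.004, -0.427]]
```

View pics/g4.png

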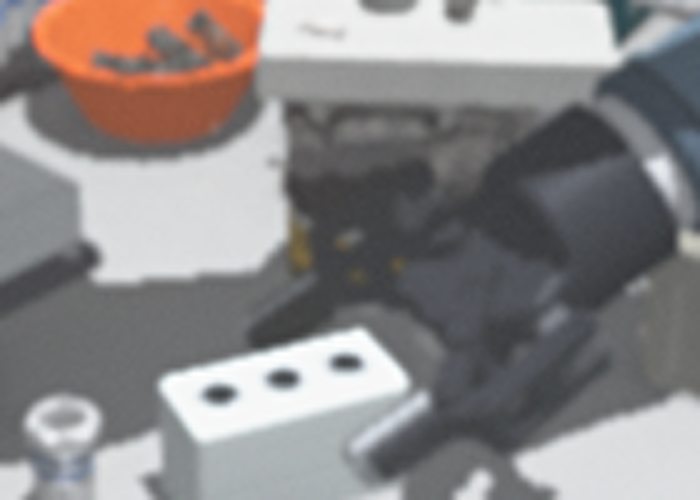

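Request:
servo_tool(
  motion=[4.5,0,-2.1,0,0,0,-1,9,0,-4.3,0,0,0,-1,13.5,0,-6.4,0,0,0,-1,18,0,-8.5,0,0,0,-1,18,0,-8.5,0,0,0,-1,18,0,-8.5,0,0,0,-1,18,0,-8.5,0,0,0,-1,18,0,-8.5,0,0,0,-1],
)

```text
time: 13.3
tcp_pos: [0.4828, -0.1836, 0.1596]
tool_rot: [0.142, 0.833, 0.093, -0.527]
wrist_force: [-0.5, 0.1, -0.5]
gripper_width: 0.0854
gripper_force: 0.0
```

Run:
```python
from h import *
st()
plan(*pose([.45,-.17,.22],-20,90),10)
c=cam("scene","s5"); f=c["frame"][:,:,::-1][160:310,260:400]; T=cam("top","t5"); g=T["frame"][:,:,::-1][150:275,310:450]
cv2.imwrite("pics/g5.png",np.hstack([cv2.resize(f,(400,428),interpolation=cv2.INTER_CUBIC),cv2.resize(g,(400,428),interpolation=cv2.INTER_CUBIC)]))
```

```text
t 13.3 j [-0.488  0.997  0.918 -0.184  2.342 -1.767] p [ 0.4828 -0.1836  0.1596] F [-0.5  0.1 -0.5] w 0.0854 0.0
[[-0.404, 0.334, -0.852], [0.139, 0.942, 0.304], [0.904, 0.004, -0.427]]
t 13.3 from [ 0.4828 -0.1836  0.1596] to [ 0.45   -0.17    0.2013]
[5.3, 0.2, 1.4, -0.0, -6.5, 0.1]
[5.4, 0.2, 0.8, -0.0, -6.5, 0.1]
[5.5, 0.2, 0.2, -0.0, -6.5, 0.1]
[5.5, 0.2, -0.4, -0.0, -6.5, 0.1]
[5.4, 0.2, -1.0, -0.0, -6.5, 0.1]
[5.2, 0.2, -1.6, -0.0, -6.5, 0.1]
[5.0, 0.2, -2.2, -0.0, -6.5, 0.1]
[4.7, 0.2, -2.8, -0.0, -6.5, 0.1]
[4.4, 0.2, -3.3, -0.0, -6.5, 0.1]
[4.0, 0.2, -3.7, -0.0, -6.5, 0.1]
```

Request:
servo_tool(
  motion=[5.3,0,1,0,-6.5,0,-1,5.3,0,1,0,-6.5,0,-1,5.4,0,0,0,-6.5,0,-1,5.5,0,-0.5,0,-6.5,0,-1,5.4,0,-1,0,-6.5,0,-1,5.2,0,-1.6,0,-6.5,0,-1,5,0,-2.2,0,-6.5,0,-1,4.7,0,-2.8,0,-6.5,0,-1,4.4,0,-3.3,0,-6.5,0,-1,4,0,-3.7,0,-6.5,0,-1],
)

```text
time: 14.65
tcp_pos: [0.4495, -0.1719, 0.1999]
tool_rot: [0.17, 0.986, 0.001, 0.004]
wrist_force: [-0.2, -0.0, 0.4]
gripper_width: 0.0855
gripper_force: 0.0
```

Run:
```python
from h import *
import pickle
st()
C={n:cam(n,n+"6") for n in("scene","top","wrist")}; pickle.dump(C,open("c6.pkl","wb"))
W=C["wrist"]; print(proj(W,[[.49,-.185,.052]]),proj(C["scene"],[[.49,-.185,.052]]),proj(C["top"],[[.49,-.185,.052]]))
rs=lambda f,w,h:cv2.resize(f,(w,h),interpolation=cv2.INTER_CUBIC)
a=rs(W["frame"][:,:,::-1],400,250); b=rs(C["top"]["frame"][:,:,::-1][140:265,310:430],400,417)[:350]
s=rs(C["scene"]["frame"][:,:,::-1][150:300,240:400],400,375)[:350]
cv2.imwrite("pics/g6.png",np.vstack([np.hstack([s,b]),np.hstack([a,np.zeros_like(a)])]))
```

```text
t 14.65 j [-0.603  0.155  1.748  0.007  1.232 -1.835] p [ 0.4495 -0.1719  0.1999] F [-0.2 -0.   0.4] w 0.0855 0.0
[[-0.942, 0.334, 0.009], [0.334, 0.942, 0.001], [-0.008, 0.004, -1.0]]
[[316.42746272 229.3479034 ]] [[317.20689243 235.15781675]] [[361.55880809 213.06472228]]
```

View pics/g6.png

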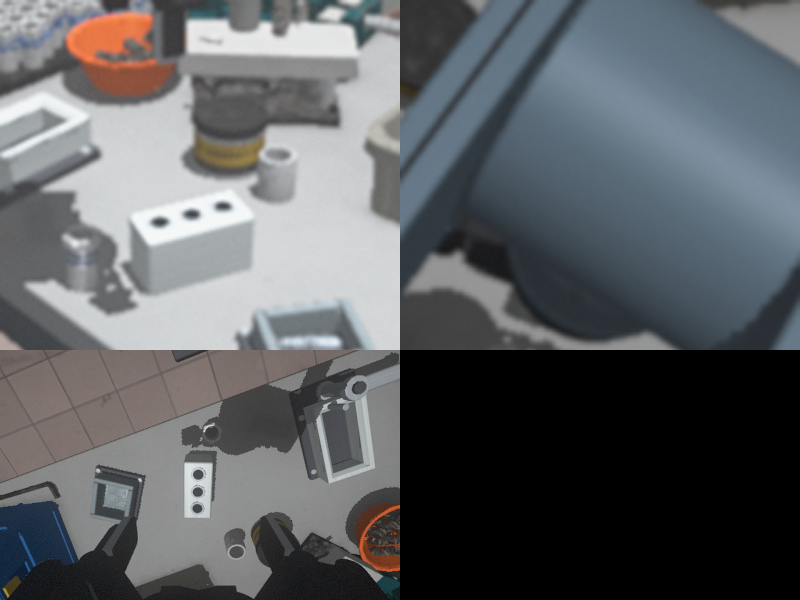

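```bash
cat > meas.py <<'E'
from h import *
def rect(c,seed,z,thr=170,pad=60):
    f=cv2.cvtColor(np.ascontiguousarray(c["frame"]),cv2.COLOR_RGB2GRAY); b=cv2.medianBlur(f,3)
    m=(b>thr).astype(np.uint8); n,l=cv2.connectedComponents(m); k=l[int(seed[1]),int(seed[0])]
    cs,_=cv2.findContours((l==k).astype(np.uint8),cv2.RETR_EXTERNAL,cv2.CHAIN_APPROX_NONE); ct=max(cs,key=cv2.contourArea)[:,0]
    W=np.array([ray(c,u,v,z)[:2] for u,v in ct]); h=cv2.convexHull((W*1e4).astype(np.float32)); (cx,cy),(w,hh),a=cv2.minAreaRect(h)
    return (round(cx/1e4,4),round(cy/1e4,4)),(round(w/1e4,4),round(hh/1e4,4)),round(a,2),k,int(f[int(seed[1]),int(seed[0])])
E
python3 - <<'E'
from meas import *
import pickle
C=pickle.load(open("c6.pkl","rb")); W=C["wrist"]
for t in (180,195,210,225): print(t,rect(W,(205/.625,(475-350)/.625),.052,t), rect(W,(349/.625,(475-350)/.625),.042,t))
f=cv2.cvtColor(np.ascontiguousarray(W["frame"]),cv2.COLOR_RGB2GRAY)
print(f[200,285:350].tolist()); print(f[185:195,480:610:3][0].tolist())
Cn=lambda L:np.array([ray(W,u/.625,(v-350)/.625,.042)[:2] for u,v in L])
P=Cn([(305,403),(360,389),(373,466),(325,482)]); print(P.round(4).tolist(),P.mean(0))
E
```

```text
180 ((0.487, -0.1845), (0.0382, 0.0865), 69.29, np.int32(5), 196) ((0.4906, 0.0362), (0.106, 0.0666), 1.62, np.int32(1), 193)
195 ((0.5007, -0.182), (0.7107, 0.3925), 70.17, np.int32(0), 196) ((0.5052, -0.1833), (0.7353, 0.4061), 70.17, np.int32(0), 193)
210 ((0.5007, -0.182), (0.7107, 0.3925), 70.17, np.int32(0), 196) ((0.5052, -0.1833), (0.7353, 0.4061), 70.17, np.int32(0), 193)
225 ((0.5007, -0.182), (0.7107, 0.3925), 70.17, np.int32(0), 196) ((0.5052, -0.1833), (0.7353, 0.4061), 70.17, np.int32(0), 193)
[143, 143, 146, 146, 146, 146, 147, 145, 138, 157, 199, 216, 224, 222, 222, 222, 224, 224, 225, 224, 214, 199, 201, 174, 102, 77, 77, 77, 76, 75, 78, 76, 73, 72, 77, 74, 73, 72, 74, 75, 146, 190, 192, 196, 211, 214, 212, 214, 210, 209, 210, 215, 207, 174, 139, 94, 81, 82, 86, 78, 116, 144, 146, 146, 145]
[141, 143, 140, 61, 71, 81, 80, 80, 81, 101, 102, 104, 84, 110, 192, 192, 162, 94, 86, 87, 83, 83, 87, 86, 86, 84, 85, 85, 90, 128, 152, 158, 159, 159, 158, 148, 122, 179, 185, 188, 146, 134, 135, 135]
[[0.419, -0.0087], [0.4258, 0.0621], [0.5392, 0.0693], [0.5407, -0.0008]] [0.48117947 0.0304763 ]
```

Run:
```python
from h import *
a=pose([.487,-.1845,.11],-20.7,90); plan(*a,4); plan(*pose([.487,-.1845,.0520],-20.7,90),5,frm=a)
```

```text
t 14.8 from [ 0.4486 -0.1716  0.2002] to [ 0.487  -0.1845  0.0913]
[-10.0, 0.0, 27.3, 0.1, 0.1, 0.3]
[-10.0, 0.1, 27.3, 0.1, 0.1, 0.3]
[-10.1, 0.2, 27.3, 0.1, 0.1, 0.3]
[-10.1, 0.3, 27.2, 0.1, 0.1, 0.3]
t 14.8 from [ 0.487  -0.1845  0.0913] to [ 0.487  -0.1845  0.0333]
[0.0, 0.0, 11.6, 0.0, 0.0, 0.0]
[0.0, 0.0, 11.6, 0.0, 0.0, 0.0]
[0.0, 0.0, 11.6, 0.0, 0.0, 0.0]
[0.0, 0.0, 11.6, 0.0, 0.0, 0.0]
[0.0, 0.0, 11.6, 0.0, 0.0, 0.0]
```

Request:
servo_tool(
  motion=[-10,0,27,0.1,0.1,0.3,-1,-10,0,27,0.1,0.1,0.3,-1,-10,0,27,0.1,0.1,0.3,-1,-10,0,27,0.1,0.1,0.3,-1,0,0,12,0,0,0,-1,0,0,12,0,0,0,-1,0,0,12,0,0,0,-1,0,0,12,0,0,0,-1,0,0,10,0,0,0,-1,0,0,0,0,0,0,-1],
)

```text
time: 16.05
tcp_pos: [0.4869, -0.1854, 0.0333]
tool_rot: [0.18, 0.984, -0.001, -0.002]
wrist_force: [0.2, -0.2, -1.4]
gripper_width: 0.0853
gripper_force: 0.0
```

Run:
```python
from h import *
st(); plan(*pose([.487,-.1845,.0520],-20.7,90),1)
```

```text
t 16.05 j [-0.576  0.43   1.839 -0.004  0.876 -1.783] p [ 0.4869 -0.1854  0.0333] F [ 0.2 -0.2 -1.4] w 0.0853 0.0
[[-0.935, 0.354, -0.004], [0.354, 0.935, -0.001], [0.004, -0.002, -1.0]]
t 16.05 from [ 0.4869 -0.1854  0.0333] to [ 0.487  -0.1845  0.0333]
[0.2, 0.9, -0.1, -0.1, -0.2, -0.0]
```

Request:
servo_tool(
  motion=[0,0.9,0,-0.1,-0.2,0,-1,0,0,0,0,0,0,1,0,0,0,0,0,0,1,0,0,0,0,0,0,1,0,0,0,0,0,0,1,0,0,0,0,0,0,1,0,0,0,0,0,0,1,0,0,-5,0,0,0,1,0,0,-10,0,0,0,1,0,0,-17,0,0,0,1,0,0,-17,0,0,0,1,0,0,-17,0,0,0,1,0,0,-17,0,0,0,1,0,0,-17,0,0,0,1],
)

```text
time: 17.8
tcp_pos: [0.4873, -0.1845, 0.1346]
tool_rot: [0.18, 0.984, -0.0, 0.0]
wrist_force: [1.1, -0.2, -4.2]
gripper_width: 0.0407
gripper_force: 61.3
```

Run:
```python
from h import *
st(); plan(*pose([.485,.0355,.15],1.6,90),10)
```

```text
t 17.8 j [-0.576  0.294  1.74  -0.     1.106 -1.785] p [ 0.4873 -0.1845  0.1346] F [ 1.1 -0.2 -4.2] w 0.0407 61.33914113044739
[[-0.935, 0.354, 0.001], [0.354, 0.935, -0.001], [-0.001, -0.0, -1.0]]
t 17.8 from [ 0.4873 -0.1845  0.1346] to [0.485  0.0355 0.1313]
[8.0, 20.5, 0.3, -0.0, 0.0, -2.2]
[7.2, 20.8, 0.3, -0.0, 0.0, -2.2]
[6.4, 21.1, 0.3, -0.0, 0.0, -2.2]
[5.6, 21.3, 0.3, -0.0, 0.0, -2.2]
[4.7, 21.5, 0.3, -0.0, 0.0, -2.2]
[3.9, 21.7, 0.3, -0.0, 0.0, -2.2]
[3.0, 21.8, 0.3, -0.0, 0.0, -2.2]
[2.2, 21.9, 0.3, -0.0, 0.0, -2.2]
[1.3, 22.0, 0.3, -0.0, 0.0, -2.2]
[0.5, 22.0, 0.3, -0.0, 0.0, -2.2]
```

Request:
servo_tool(
  motion=[8,20.5,0,0,0,-2.2,1,7.2,20.8,0,0,0,-2.2,1,6.4,21,0,0,0,-2.2,1,5.6,21.3,0,0,0,-2.2,1,4.7,21.5,0,0,0,-2.2,1,0,0,0,0,0,0,1],
)

```text
time: 18.55
tcp_pos: [0.4853, -0.0721, 0.133]
tool_rot: [0.083, 0.997, 0.0, -0.001]
wrist_force: [-0.5, -0.2, -4.6]
gripper_width: 0.0406
gripper_force: 61.6
```

Run:
```python
from meas import *
import pickle
st()
W=cam("wrist","w7"); pickle.dump(W,open("w7.pkl","wb"))
s=arm.sense(); p=np.array(s["tcp_pos"]); R=Ro.from_quat(s["tool_rot"]).as_matrix()
N=np.array([.487,.0357]); a=np.radians(1.6); r2=np.array([[np.cos(a),-np.sin(a)],[np.sin(a),np.cos(a)]])
nw=lambda x,y,z:np.r_[N+r2@[x,y],z]
sock=proj(W,[nw(x,y,.042) for x,y in((58,34),(58,-34),(-58,-34),(-58,34)) for x,y in[(x/1e3,y/1e3)]]).round(1)
zt=p[2]+.0187; blk=proj(W,[p+R@np.array([x,y,-.0187]) for x,y in((.045,.021),(.045,-.021),(-.045,-.021),(-.045,.021))]).round(1)
print("sock",sock.tolist(),"blk",blk.tolist())
im=np.ascontiguousarray(W["frame"][:,:,::-1]).copy()
big=cv2.resize(im,(1280,800),interpolation=cv2.INTER_CUBIC)
for q,c in((sock,(0,0,255)),(blk,(0,255,0))): cv2.polylines(big,[np.int32(np.array(q)*2+1)],True,c,1)
allp=np.vstack([sock,blk])*2; x0,y0=np.maximum(allp.min(0)-50,0).astype(int); print(x0,y0); cv2.imwrite("pics/g7.png",big[y0:y0+600,x0:x0+800])
```

```text
t 18.55 j [-0.375  0.246  1.812 -0.     1.085 -1.78 ] p [ 0.4853 -0.0721  0.133 ] F [-0.5 -0.2 -4.6] w 0.0406 61.58472418785095
[[-0.986, 0.165, -0.001], [0.165, 0.986, 0.0], [0.001, 0.0, -1.0]]
sock [[517.4, 248.1], [426.8, 263.6], [410.3, 109.7], [515.4, 88.8]] blk [[368.8, 190.3], [256.5, 190.2], [267.2, 378.7], [359.1, 378.7]]
463 127
```

View pics/g7.png

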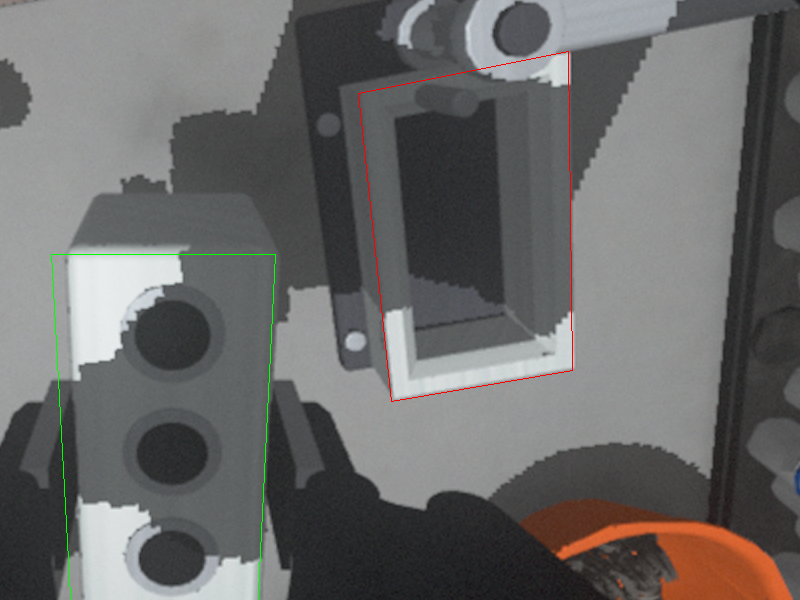

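Run:
```python
from meas import *
import pickle
from scipy.optimize import least_squares
W=pickle.load(open("w7.pkl","rb")); s=arm.sense(); p=np.array(s["tcp_pos"]); R=Ro.from_quat(s["tool_rot"]).as_matrix()
px=(np.array([(68,250),(275,250),(98,195),(250,195)])+[463,127]-.5)/2
print("fx",W["fx"])
def f(v):
    Q=Ro.from_euler("z",v[3]).as_matrix()
    pts=[p+R@(Q@np.array([.045,y,0])+[v[0],v[1],v[2]+d]) for d in(0,.052) for y in(-.021,.021)]
    return (proj(W,pts)-px).ravel()
r=least_squares(f,[0,0,-.0187,0]); print(r.x.round(4),r.fun.round(1))
P2=(np.array([(172,335),(172,453),(172,558)])+[463,127]-.5)/2
for u,v in P2: print((R.T@(ray(W,u,v,p[2]-r.x[2])-p)).round(4))
```

```text
fx 342.9017835595342
[-0.0022  0.0019 -0.0081 -0.0012] [ 0.6 -0.3  0.7 -0.3 -1.1  0.4 -0.6  0.4]
[ 0.0239  0.0018 -0.0081]
[-0.0049  0.0018 -0.0081]
[-0.0338  0.0019 -0.0081]
```

Run:
```python
from h import *
st(); p,R=pose([.4845,.0342,.15],1.6,90); plan(p,R,6)
```

```text
t 18.6 j [-3.770e-01  2.470e-01  1.811e+00 -1.000e-03  1.084e+00 -1.780e+00] p [ 0.4858 -0.0733  0.1332] F [ 0.   0.2 -3.2] w 0.0406 61.584216356277466
[[-0.986, 0.167, -0.001], [0.167, 0.986, -0.001], [0.0, -0.001, -1.0]]
t 18.6 from [ 0.4858 -0.0733  0.1332] to [0.4845 0.0342 0.1313]
[3.2, 17.6, 0.3, -0.0, -0.0, -1.9]
[2.6, 17.7, 0.3, -0.0, -0.0, -1.9]
[2.0, 17.8, 0.3, -0.0, -0.0, -1.9]
[1.5, 17.9, 0.3, -0.0, -0.0, -1.9]
[0.9, 17.9, 0.3, -0.0, -0.0, -1.9]
[0.3, 17.9, 0.3, -0.0, -0.0, -1.9]
```

Request:
servo_tool(
  motion=[3.2,17.6,0,0,0,-1.9,1,2.6,17.7,0,0,0,-1.9,1,2,17.8,0,0,0,-1.9,1,1.5,17.9,0,0,0,-1.9,1,0.9,17.9,0,0,0,-1.9,1,0.3,17.9,0,0,0,-1.9,1,0,0,0,0,0,0,1],
)

```text
time: 19.48
tcp_pos: [0.4852, 0.0342, 0.1337]
tool_rot: [-0.016, 1.0, -0.0, 0.0]
wrist_force: [-0.0, -0.6, -3.5]
gripper_width: 0.0406
gripper_force: 61.8
```

Run:
```python
from meas import *
import pickle
st(); plan(*pose([.4845,.0342,.15],1.6,90),1)
W=cam("wrist","w8"); pickle.dump(W,open("w8.pkl","wb"))
s=arm.sense(); p=np.array(s["tcp_pos"]); R=Ro.from_quat(s["tool_rot"]).as_matrix()
f=cv2.cvtColor(np.ascontiguousarray(W["frame"]),cv2.COLOR_RGB2GRAY)
# expected px of block near end top & bottom edges, ports; socket corners
pt=lambda x,y,z:proj(W,[p+R@np.array([x,y,z])])[0].round(1).tolist()
print("exp topedge",pt(.0428,-.0191,-.0081),pt(.0428,.0229,-.0081),"bot",pt(.0428,-.0191,.0439),pt(.0428,.0229,.0439))
# dark round ports
c=cv2.HoughCircles(cv2.medianBlur(f,3),cv2.HOUGH_GRADIENT,1,25,param1=120,param2=18,minRadius=12,maxRadius=28); print(None if c is None else c[0].round(1).tolist())
for v in range(150,206,6): print(v,f[v,255:380:3].tolist())
```

```text
t 19.475 j [-1.590e-01  2.370e-01  1.823e+00 -1.000e-03  1.081e+00 -1.761e+00] p [0.4852 0.0342 0.1337] F [-0.  -0.6 -3.5] w 0.0406 61.815329790115356
[[-0.999, -0.032, 0.001], [-0.032, 0.999, -0.001], [-0.001, -0.001, -1.0]]
t 19.475 from [0.4852 0.0342 0.1337] to [0.4845 0.0342 0.1313]
[0.7, -0.0, 2.4, -0.1, 0.0, 0.2]
exp topedge [266.5, 186.3] [370.1, 186.4] bot [279.7, 159.9] [356.2, 160.0]
[[525.5, 179.5, 23.0], [575.5, 215.5, 23.0], [596.5, 145.5, 23.0], [539.5, 223.5, 27.399999618530273], [555.5, 148.5, 25.200000762939453], [558.5, 352.5, 27.399999618530273], [592.5, 253.5, 27.399999618530273], [608.5, 303.5, 27.399999618530273], [505.5, 248.5, 25.200000762939453], [593.5, 353.5, 23.0], [615.5, 186.5, 25.200000762939453], [536.5, 329.5, 26.299999237060547], [551.5, 254.5, 23.0], [316.5, 230.5, 17.700000762939453], [562.5, 178.5, 27.399999618530273], [317.5, 107.5, 25.200000762939453], [582.5, 330.5, 23.0], [560.5, 288.5, 20.700000762939453], [525.5, 291.5, 18.5], [50.5, 94.5, 17.200000762939453], [81.5, 339.5, 17.200000762939453], [616.5, 339.5, 17.399999618530273], [313.5, 34
[... 1607 characters left out ...]
141, 137, 128, 104, 102, 99, 103, 104, 102, 98, 97, 76, 58, 57, 79]
192 [162, 160, 161, 125, 217, 226, 227, 226, 229, 229, 229, 227, 227, 226, 228, 225, 224, 223, 224, 224, 222, 221, 221, 221, 223, 222, 220, 219, 219, 108, 105, 107, 106, 103, 102, 104, 108, 103, 99, 57, 59, 79]
198 [164, 163, 162, 100, 221, 234, 235, 235, 236, 238, 237, 236, 235, 235, 235, 235, 234, 231, 230, 232, 231, 230, 229, 231, 231, 232, 229, 228, 228, 107, 104, 107, 107, 107, 103, 104, 106, 104, 98, 54, 67, 81]
204 [161, 163, 162, 131, 219, 234, 236, 235, 236, 237, 237, 236, 235, 235, 235, 234, 232, 231, 231, 208, 229, 204, 222, 209, 209, 219, 229, 110, 107, 107, 105, 107, 110, 106, 104, 107, 107, 104, 98, 55, 68, 80]
```

Run:
```python
from meas import *
import pickle
W=pickle.load(open("w8.pkl","rb")); f=cv2.cvtColor(np.ascontiguousarray(W["frame"]),cv2.COLOR_RGB2GRAY)
print(W["cx"],W["cy"])
for v in (150,156): print(v,262,f[v,262:292].tolist(),355,f[v,355:378].tolist())
for u in (277,300,345,362): print(u,100,f[100:166:1,u].tolist())
N=np.array([.487,.0357]); a=np.radians(1.6); r2=np.array([[np.cos(a),-np.sin(a)],[np.sin(a),np.cos(a)]])
for nm,x,y,z in (("rimL",-.04,-.034,.042),("rimR",-.04,.034,.042),("in end",-.058,0,.042),("mouth end",-.0515,0,.042),("wall top",-.0465,0,.037),("floor end",-.0465,0,.012),("bedL",-.04,-.046,.012)): print(nm,proj(W,[np.r_[N+r2@[x,y],z]]).round(1))
```

```text
317.07800575249655 200.12779177536825
150 262 [95, 106, 105, 110, 109, 109, 108, 108, 168, 225, 236, 237, 238, 238, 239, 239, 238, 233, 213, 174, 172, 172, 169, 168, 167, 156, 124, 98, 92, 81] 355 [104, 102, 102, 97, 101, 104, 105, 110, 109, 106, 107, 106, 103, 104, 94, 67, 59, 58, 62, 58, 59, 59, 55]
156 262 [94, 103, 109, 109, 110, 106, 105, 108, 143, 215, 236, 236, 238, 238, 238, 238, 238, 236, 221, 175, 173, 171, 168, 169, 168, 159, 133, 99, 92, 79] 355 [102, 98, 102, 101, 102, 103, 108, 106, 107, 108, 105, 105, 104, 103, 90, 58, 58, 58, 56, 57, 55, 57, 56]
277 100 [108, 109, 110, 107, 107, 111, 111, 112, 108, 109, 111, 112, 112, 107, 110, 112, 109, 109, 108, 109, 106, 100, 101, 101, 161, 229, 239, 240, 239, 239, 239, 239, 240, 240, 239, 240, 240, 240, 239, 239, 240, 240, 240, 239, 239, 239, 239, 239, 239, 239, 239, 238, 238, 239, 240, 238, 238, 239, 238, 239, 239, 237, 228, 208, 170, 127]
300 100 [227, 232, 235, 237, 237, 236, 237, 237, 236, 236, 237, 236, 235, 236, 236, 235, 236, 233, 229, 222, 205, 176, 144, 120, 160, 227, 236, 205, 90, 89, 86, 87, 90, 97, 154, 214, 222, 221, 
[... 255 characters left out ...]
12, 197, 172, 150, 164, 222, 234, 233, 233, 234, 233, 233, 234, 210, 102, 104, 105, 103, 101, 96, 75, 64, 64, 64, 66, 64, 63, 64, 69, 67, 65, 63, 64, 63, 65, 64, 64, 64, 73, 87, 100, 99, 97, 99, 95]
362 100 [218, 217, 216, 216, 216, 217, 217, 217, 214, 213, 210, 209, 211, 213, 213, 213, 210, 209, 207, 208, 212, 209, 197, 175, 153, 151, 202, 232, 231, 232, 230, 232, 231, 231, 232, 209, 107, 109, 107, 108, 110, 108, 108, 106, 107, 108, 107, 109, 108, 108, 110, 106, 108, 106, 105, 108, 106, 108, 111, 109, 109, 109, 109, 108, 109, 110]
rimL [[268.9 151.6]]
rimR [[368.2 152.1]]
in end [[318.7 125.1]]
mouth end [[318.7 134.9]]
wall top [[318.6 141.2]]
floor end [[318.5 136.1]]
bedL [[258.5 144.4]]
```

Request:
servo_tool(
  motion=[0.7,0.3,10,0,0,0.2,1,0,0,11,0,0,0,1,0,0,11,0,0,0,1,0,0,8,0,0,0,1,0,0,4,0,0,0,1,0,0,2,0,0,0,1,0,0,2,0,0,0,1,0,0,0,0,0,0,1],
)

```text
time: 20.52
tcp_pos: [0.4848, 0.0329, 0.0858]
tool_rot: [-0.013, 1.0, -0.001, 0.001]
wrist_force: [0.2, -0.3, -4.3]
gripper_width: 0.0407
gripper_force: 61.8
```

Request:
servo_tool(
  motion=[0,0,2,0,0,0,1,0,0,2,0,0,0,1,0,0,2,0,0,0,1,0,0,0,0,0,0,1],
)

```text
time: 21.02
tcp_pos: [0.4846, 0.0329, 0.0795]
tool_rot: [-0.013, 1.0, -0.001, 0.0]
wrist_force: [0.0, -0.3, -4.2]
gripper_width: 0.0406
gripper_force: 61.8
```

Request:
servo_tool(
  motion=[0,0.5,1,0,0,0,1,0,0.5,2,0,0,0,1,0,0.3,2,0,0,0,1,0,0,2,0,0,0,1,0,0,0,0,0,0,1],
)

```text
time: 21.65
tcp_pos: [0.4845, 0.0342, 0.0725]
tool_rot: [-0.013, 1.0, -0.001, 0.0]
wrist_force: [0.1, 0.6, -4.5]
gripper_width: 0.0406
gripper_force: 61.8
```

Request:
servo_tool(
  motion=[0,0,2,0,0,0,1,0,0,2,0,0,0,1,0,0,2,0,0,0,1,0,0,0,0,0,0,1],
)

```text
time: 22.15
tcp_pos: [0.4852, 0.0346, 0.0666]
tool_rot: [-0.013, 1.0, -0.0, 0.001]
wrist_force: [1.7, 4.4, -3.3]
gripper_width: 0.041
gripper_force: 61.9
```

Request:
servo_tool(
  motion=[0,0.3,2,0,0,0,1,0,0.2,2,0,0,0,1,0,0,2,0,0,0,1,0,0,0,0,0,0,1],
)

```text
time: 22.65
tcp_pos: [0.4852, 0.0347, 0.0605]
tool_rot: [-0.013, 1.0, -0.001, 0.001]
wrist_force: [3.2, 3.5, -2.0]
gripper_width: 0.0405
gripper_force: 61.9
```

Request:
servo_tool(
  motion=[0,0,2,0,0,0,1,0,0,2,0,0,0,1,0,0,1,0,0,0,1,0,0,0,0,0,0,1],
)

```text
time: 23.15
tcp_pos: [0.4852, 0.0347, 0.0557]
tool_rot: [-0.013, 1.0, -0.001, 0.001]
wrist_force: [2.9, 4.2, -1.2]
gripper_width: 0.0408
gripper_force: 62.2
```

Request:
servo_tool(
  motion=[0,0,1,0,0,0,1,0,0,1,0,0,0,1,0,0,1,0,0,0,1,0,0,0,0,0,0,1],
)

```text
time: 23.65
tcp_pos: [0.4853, 0.0347, 0.0527]
tool_rot: [-0.013, 1.0, -0.001, 0.001]
wrist_force: [3.0, 4.7, -0.3]
gripper_width: 0.0407
gripper_force: 62.2
```

Request:
servo_tool(
  motion=[0,0,1,0,0,0,1,0,0,1,0,0,0,1,0,0,0,0,0,0,1],
)

```text
time: 24.02
tcp_pos: [0.4853, 0.0347, 0.0507]
tool_rot: [-0.013, 1.0, -0.001, 0.001]
wrist_force: [3.6, 4.4, -1.6]
gripper_width: 0.0408
gripper_force: 62.2
```

Request:
servo_tool(
  motion=[0,0,1,0,0,0,1,0,0,1,0,0,0,1,0,0,1,0,0,0,1,0,0,0,0,0,0,1],
)

```text
time: 24.52
tcp_pos: [0.4853, 0.0347, 0.0477]
tool_rot: [-0.013, 1.0, -0.001, 0.001]
wrist_force: [2.8, 6.2, -0.8]
gripper_width: 0.0404
gripper_force: 62.2
```

Request:
servo_tool(
  motion=[0,0,1,0,0,0,1,0,0,1,0,0,0,1,0,0,0,0,0,0,1],
)

```text
time: 24.9
tcp_pos: [0.4854, 0.0346, 0.0465]
tool_rot: [-0.013, 1.0, -0.001, 0.001]
wrist_force: [0.9, 4.7, 6.7]
gripper_width: 0.0409
gripper_force: 63.0
```

Request:
servo_tool(
  motion=[0,0,0.7,0,0,0,1,0,0,0,0,0,0,1,0,0,-1,0,0,0,-1,0,0,0,0,0,0,-1,0,0,0,0,0,0,-1,0,0,0,0,0,0,-1,0,0,-10,0,0,0,-1,0,0,-20,0,0,0,-1,0,0,-25,0,0,0,-1,0,0,-25,0,0,0,-1,0,0,-25,0,0,0,-1],
)

```text
time: 26.28
tcp_pos: [0.4846, 0.0348, 0.1525]
tool_rot: [-0.013, 1.0, -0.001, 0.001]
wrist_force: [0.5, -0.1, -0.1]
gripper_width: 0.0856
gripper_force: 0.0
```

Run:
```python
from meas import *
import pickle
st(); C={n:cam(n,n+"9") for n in("wrist","scene","top")}; pickle.dump(C,open("c9.pkl","wb")); W=C["wrist"]
N=np.array([.4867,.0364]); a=np.radians(1.6); r2=np.array([[np.cos(a),-np.sin(a)],[np.sin(a),np.cos(a)]])
print("expected top corners z.064",proj(W,[np.r_[N+r2@[x,y],.064] for x,y in((-.045,-.021),(-.045,.021),(.045,.021),(.045,-.021))]).round(1).tolist())
u,v=proj(W,[np.r_[N+r2@[0,.016],.064]])[0]
for t in (150,180,200): print(t,rect(W,(u,v),.064,t))
f=cv2.cvtColor(np.ascontiguousarray(W["frame"]),cv2.COLOR_RGB2GRAY); print(u,v)
vv=int(v); print(f[vv,250:380:2].tolist())
```

```text
t 26.275 j [-1.580e-01  2.140e-01  1.800e+00 -1.000e-03  1.125e+00 -1.754e+00] p [0.4846 0.0348 0.1525] F [ 0.5 -0.1 -0.1] w 0.0856 0.0
[[-1.0, -0.026, 0.002], [-0.026, 1.0, -0.001], [-0.001, -0.001, -1.0]]
expected top corners z.064 [[287.2, 145.7], [349.7, 145.6], [346.3, 264.6], [290.7, 264.6]]
150 ((0.51, 0.0376), (0.3098, 0.5621), 1.58, np.int32(0), 98)
180 ((0.51, 0.0376), (0.3098, 0.5621), 1.58, np.int32(0), 98)
200 ((0.51, 0.0376), (0.3098, 0.5621), 1.58, np.int32(0), 98)
340.9249342051701 208.5826809882168
[147, 149, 149, 146, 146, 150, 148, 149, 138, 91, 95, 96, 94, 194, 220, 218, 222, 183, 153, 134, 99, 100, 99, 104, 103, 153, 176, 87, 83, 60, 60, 58, 57, 57, 58, 57, 60, 60, 57, 79, 86, 96, 100, 99, 96, 98, 103, 95, 91, 97, 97, 93, 97, 99, 96, 96, 82, 58, 56, 58, 65, 110, 111, 108, 107]
```

Request:
servo_tool(
  motion=[0,0,0,0,0,0,1,0,0,10,0,0,0,1,0,0,15,0,0,0,1,0,0,15,0,0,0,1,0,0,15,0,0,0,1,0,0,14,0,0,0,1,0,0,10,0,0,0,1,0,0,3,0,0,0,1,0,0,2,0,0,0,1,0,0,1,0,0,0,1,0,0,1,0,0,0,1,0,0,0,0,0,0,1],
)

```text
time: 27.92
tcp_pos: [0.4848, 0.0347, 0.0652]
tool_rot: [-0.013, 1.0, -0.001, 0.001]
wrist_force: [-0.4, -0.6, -0.8]
gripper_width: 0.0003
gripper_force: 0.0
```

Request:
servo_tool(
  motion=[0,0,1,0,0,0,1,0,0,1,0,0,0,1,0,0,1,0,0,0,1,0,0,0,0,0,0,1],
)

```text
time: 28.42
tcp_pos: [0.4849, 0.0347, 0.064]
tool_rot: [-0.013, 1.0, -0.001, 0.001]
wrist_force: [-5.8, 0.1, 20.3]
gripper_width: 0.0003
gripper_force: 9.9
```

Run:
```python
from kin import *
st(); s=arm.sense(); p0=np.array(s["tcp_pos"]); R0=Ro.from_quat(s["tool_rot"]).as_matrix()
up=(p0+[0,0,.1],R0); a=pose([.385,.112,.16+HZ],1.6,90); b=pose([.385,.112,.086+HZ],1.6,90)
plan(*a,5,frm=up); 
q=s["joints"]
piv=np.array([.4167,.0344])
for al in (88.7,70,50,30,10,0):
    w=np.radians(al+1.6); c=piv+.079*np.array([np.cos(w),np.sin(w)])+.0215*np.array([-np.sin(w),np.cos(w)])
    q,e=ik(*pose([*c,.086+HZ],al-88.7+1.6,90),q); print(al,c.round(4),q.round(2),round(e,4))
```

```text
t 28.425 j [-1.580e-01  3.300e-01  1.901e+00 -1.000e-03  9.070e-01 -1.754e+00] p [0.4849 0.0347 0.064 ] F [-5.8  0.1 20.3] w 0.0003 9.875323551605106
[[-1.0, -0.026, 0.002], [-0.026, 1.0, -0.002], [-0.002, -0.002, -1.0]]
t 28.425 from [0.4849 0.0347 0.164 ] to [0.385 0.112 0.16 ]
[19.6, 16.0, 0.7, -0.0, 0.0, -0.0]
[19.6, 16.0, 0.7, -0.0, 0.0, -0.0]
[19.6, 16.0, 0.8, -0.0, 0.0, -0.0]
[19.6, 16.0, 0.8, -0.0, 0.0, -0.0]
[19.5, 16.0, 0.8, -0.0, 0.0, -0.0]
88.7 [0.3948 0.1133] [ 0.    0.14  2.09 -0.    0.91 -1.59] 0.0
70 [0.4212 0.1161] [ 0.01  0.18  2.04 -0.    0.92 -1.26] 0.0
50 [0.4489 0.1097] [-0.    0.22  1.98 -0.    0.94 -0.93] 0.0
30 [0.4727 0.0941] [-0.04  0.25  1.94 -0.    0.95 -0.61] 0.0
10 [0.4898 0.0713] [-0.08  0.27  1.91  0.    0.96 -0.31] 0.0
0 [0.4951 0.0581] [-0.11  0.28  1.9  -0.    0.96 -0.16] 0.0
```

Request:
servo_tool(
  motion=[0,0,-10,0,0,0,1,0,0,-20,0,0,0,1,0,0,-23,0,0,0,1,0,0,-23,0,0,0,1,0,0,-24,0,0,0,1],
)

```text
time: 29.05
tcp_pos: [0.4845, 0.0348, 0.1628]
tool_rot: [-0.013, 1.0, -0.001, 0.0]
wrist_force: [0.1, 0.7, 0.6]
gripper_width: 0.0
gripper_force: 0.0
```

Request:
servo_tool(
  motion=[20,15.5,0,0,0,0,1,21,16,0,0,0,0,1,21,16,0,0,0,0,1,20,16,0,0,0,0,1,20,16,0,0,0,0,1,0,0,10,0,0,0,1,0,0,17,0,0,0,1,0,0,17,0,0,0,1,0,0,17,0,0,0,1,0,0,14,0,0,0,1,0,0,1,0,0,0,1],
)

```text
time: 30.42
tcp_pos: [0.3804, 0.1112, 0.0847]
tool_rot: [-0.013, 1.0, -0.001, -0.001]
wrist_force: [-0.5, 0.2, 0.3]
gripper_width: 0.0001
gripper_force: 0.0
```

Run:
```python
from h import *
st(); piv=np.array([.4167,.0344]); s=arm.sense(); f=(np.array(s["tcp_pos"]),Ro.from_quat(s["tool_rot"]).as_matrix())
def P(al):
    w=np.radians(al+1.6); return pose([*(piv+.079*np.array([np.cos(w),np.sin(w)])+.0215*np.array([-np.sin(w),np.cos(w)])),.086+HZ],al-88.7+1.6,90)
plan(*P(88.7),3,frm=f); f=P(88.7)
for al in (80,70): plan(*P(al),1,frm=f); f=P(al)
```

```text
t 30.425 j [ 2.000e-03  1.570e-01  2.080e+00 -2.000e-03  9.050e-01 -1.593e+00] p [0.3804 0.1112 0.0847] F [-0.5  0.2  0.3] w 0.0001 0.0
[[-1.0, -0.025, -0.001], [-0.025, 1.0, -0.001], [0.001, -0.001, -1.0]]
t 30.425 from [0.3804 0.1112 0.0847] to [0.3948 0.1133 0.086 ]
[-4.8, 0.6, -0.4, -0.0, -0.0, -0.0]
[-4.8, 0.6, -0.4, -0.0, -0.0, -0.0]
[-4.8, 0.6, -0.4, -0.0, -0.0, -0.0]
t 30.425 from [0.3948 0.1133 0.086 ] to [0.407  0.1157 0.086 ]
[-12.2, 2.1, 0.0, 0.0, 0.0, 8.7]
t 30.425 from [0.407  0.1157 0.086 ] to [0.4212 0.1161 0.086 ]
[-14.1, 2.2, 0.0, 0.0, -0.0, 10.0]
```

Request:
servo_tool(
  motion=[-4.8,0.6,0,0,0,0,1,-4.8,0.6,0,0,0,0,1,-4.8,0.6,0,0,0,0,1,-7,1.5,0,0,0,5,1,-7,1.5,0,0,0,5,1,-7,1.5,0,0,0,5,1,-7,1.5,0,0,0,5,1,0,0,0,0,0,0,1],
)

```text
time: 31.42
tcp_pos: [0.424, 0.1167, 0.086]
tool_rot: [0.161, 0.987, -0.0, 0.001]
wrist_force: [-1.0, -0.6, 0.4]
gripper_width: 0.0002
gripper_force: 0.0
```

```bash
cat > lev.py <<'E'
from h import *
st(); piv=np.array([.4167,.0344]); s=arm.sense(); f=(np.array(s["tcp_pos"]),Ro.from_quat(s["tool_rot"]).as_matrix())
x=f[1][:,0]; print("yaw lever equiv",np.degrees(np.arctan2(-x[1],-x[0]))+88.7-1.6)
d=f[0][:2]-piv; r=np.linalg.norm(d); print("r",r,"pusher ang",np.degrees(np.arctan2(d[1],d[0]))-1.6, "lever approx",np.degrees(np.arctan2(d[1],d[0]))-1.6-np.degrees(np.arctan2(.0215,.079)))
def P(al,off=.0215):
    w=np.radians(al+1.6); return pose([*(piv+.079*np.array([np.cos(w),np.sin(w)])+off*np.array([-np.sin(w),np.cos(w)])),.086+HZ],al-88.7+1.6,90)
E
python3 - <<'E'
from lev import *
plan(*P(63.7),1)
C=cam("top","t10"); print(proj(C,[[*(piv+.08*np.array([np.cos(w),np.sin(w)])),.119] for w in np.radians([70.3,90.3])]))
E
```

```text
t 31.425 j [ 1.500e-02  2.250e-01  1.985e+00 -1.000e-03  9.300e-01 -1.232e+00] p [0.424  0.1167 0.086 ] F [-1.  -0.6  0.4] w 0.0002 0.0
[[-0.948, 0.317, 0.002], [0.317, 0.948, -0.001], [-0.002, -0.001, -1.0]]
yaw lever equiv 68.61939209862697
r 0.0826731242015928 pusher ang 83.31269487518155 lever approx 68.08826485666258
t 31.425 from [0.424  0.1167 0.086 ] to [0.4302 0.1152 0.086 ]
[-6.3, 0.4, -0.0, -0.0, 0.1, 4.9]
[[214.13617619 235.72723236]
 [211.45158467 249.87781785]]
```

Request:
servo_tool(
  motion=[-7,1.2,0,0,0,5,1,-7,1.4,0,0,0,5,1,-7,1.4,0,0,0,5,1,-7,1.4,0,0,0,5,1,-7,1.4,0,0,0,5,1,-7,1.4,0,0,0,5,1,-7,1.4,0,0,0,5,1,-7,1.4,0,0,0,5,1,-7,1.4,0,0,0,5,1,-7,1.4,0,0,0,5,1,0,0,0,0,0,0,1],
)

```text
time: 32.85
tcp_pos: [0.4835, 0.0821, 0.086]
tool_rot: [0.562, 0.827, -0.0, 0.001]
wrist_force: [-0.1, -0.3, 0.1]
gripper_width: -0.0001
gripper_force: 0.0
```

Run:
```python
from lev import *
plan(*P(3),3)
c=cam("scene","s11"); fr=np.array(c["frame"]).astype(int)
# knob: darkest blob near expected projection
for al in (0,10,18,30,50,88):
    w=np.radians(al+1.6); print(al,proj(c,[[*(piv+.08*np.array([np.cos(w),np.sin(w)])),.102]]).round(0).tolist())
```

```text
t 32.85 j [-5.900e-02  3.060e-01  1.868e+00 -1.000e-03  9.660e-01 -4.350e-01] p [0.4835 0.0821 0.086 ] F [-0.1 -0.3  0.1] w -0.0001 0.0
[[-0.368, 0.93, 0.001], [0.93, 0.368, -0.001], [-0.002, 0.001, -1.0]]
yaw lever equiv 18.674780873245332
r 0.08208138103439658 pusher ang 33.92297099527494 lever approx 18.69854097675596
t 32.85 from [0.4835 0.0821 0.086 ] to [0.4937 0.0622 0.086 ]
[-7.4, 0.7, 0.0, 0.0, 0.0, 5.2]
[-7.3, 1.4, 0.0, 0.0, 0.0, 5.2]
[-7.2, 2.1, -0.0, 0.0, 0.0, 5.2]
0 [[248.0, 175.0]]
10 [[244.0, 174.0]]
18 [[240.0, 172.0]]
30 [[233.0, 171.0]]
50 [[221.0, 171.0]]
88 [[198.0, 175.0]]
```

Run:
```python
import cv2
a=cv2.imread("pics/scene0.png",0);b=cv2.imread("pics/s11.png",0)
print("before",a[175,185:270:3].tolist()); print("now",b[175,185:270:3].tolist()); print(b[190,185:270:3].tolist(),a[190,185:270:3].tolist())
```

```text
before [131, 140, 179, 65, 49, 57, 172, 179, 186, 155, 129, 140, 149, 149, 124, 119, 143, 132, 123, 141, 147, 100, 132, 143, 109, 78, 71, 70, 70]
now [134, 143, 183, 188, 158, 199, 180, 184, 191, 159, 132, 145, 154, 153, 82, 58, 100, 67, 59, 59, 146, 103, 134, 146, 110, 79, 74, 71, 68]
[127, 143, 133, 149, 139, 139, 139, 150, 142, 124, 101, 79, 90, 96, 202, 225, 222, 164, 157, 239, 222, 223, 240, 223, 236, 245, 241, 208, 196] [124, 139, 130, 142, 122, 174, 218, 222, 214, 164, 99, 78, 90, 80, 67, 64, 74, 132, 169, 185, 192, 219, 234, 241, 234, 238, 228, 199, 191]
```

Request:
servo_tool(
  motion=[-6,1,0,0,0,4.5,1,-6,1.3,0,0,0,4.5,1,-5,1,0,0,0,3.5,1,0,0,0,0,0,0,1],
)

```text
time: 33.4
tcp_pos: [0.4914, 0.067, 0.086]
tool_rot: [0.649, 0.761, -0.0, 0.001]
wrist_force: [-0.8, -0.7, -0.2]
gripper_width: -0.0002
gripper_force: 0.0
```

Request:
servo_tool(
  motion=[-2.8,0.5,0,0,0,2,1,-2.8,0.5,0,0,0,2,1,-1.4,0.3,0,0,0,1,1,0,0,0,0,0,0,1],
)

```text
time: 33.9
tcp_pos: [0.4938, 0.0601, 0.086]
tool_rot: [0.682, 0.731, -0.0, 0.001]
wrist_force: [-0.1, 0.6, 0.1]
gripper_width: 0.0001
gripper_force: 0.2
```

Request:
servo_tool(
  motion=[-1,0,0,0,0,0.5,1,-1,0,0,0,0,0.5,1,0,0,0,0,0,0,1],
)

```text
time: 34.28
tcp_pos: [0.4939, 0.0581, 0.086]
tool_rot: [0.689, 0.725, -0.0, 0.001]
wrist_force: [0.6, 1.2, 0.9]
gripper_width: 0.0004
gripper_force: 0.4
```

```bash
python3 lev.py
```

```text
t 34.275 j [-1.070e-01  3.160e-01  1.852e+00 -1.000e-03  9.720e-01 -1.580e-01] p [0.4939 0.0581 0.086 ] F [0.6 1.2 0.9] w 0.0004 0.3883123118430376
[[-0.052, 0.999, 0.001], [0.999, 0.052, -0.001], [-0.001, 0.001, -1.0]]
yaw lever equiv 0.07039341267012267
r 0.08072019447679801 pusher ang 15.490903975606448 lever approx 0.2664739570874719
```

Keep pushing gently until the stop is felt.

Request:
servo_tool(
  motion=[-1,0,0,0,0,0,1,-1,0,0,0,0,0,1,0,0,0,0,0,0,1],
)

```text
time: 34.65
tcp_pos: [0.494, 0.057, 0.086]
tool_rot: [0.689, 0.725, 0.0, 0.0]
wrist_force: [0.5, 4.8, 1.1]
gripper_width: -0.0
gripper_force: 2.5
```

Request:
servo_tool(
  motion=[-1,0,0,0,0,0,1,-1,0,0,0,0,0,1,0,0,0,0,0,0,1],
)

```text
time: 35.02
tcp_pos: [0.494, 0.0568, 0.086]
tool_rot: [0.689, 0.725, 0.002, -0.001]
wrist_force: [1.0, 12.6, 0.4]
gripper_width: -0.0001
gripper_force: 6.5
```

Request:
servo_tool(
  motion=[-1,0,0,0,0,0,1,-1,0,0,0,0,0,1,0,0,0,0,0,0,1],
)

```text
time: 35.4
tcp_pos: [0.494, 0.0567, 0.0861]
tool_rot: [0.689, 0.725, 0.003, -0.002]
wrist_force: [2.1, 21.5, 1.4]
gripper_width: 0.0002
gripper_force: 10.4
```

Request:
servo_tool(
  motion=[4,0,0,0,0,0,1,8,0,0,0,0,0,1,10,0,0,0,0,0,1,0,0,-20,0,0,0,1,0,0,-30,0,0,0,1,0,0,-30,0,0,0,1,0,0,-30,0,0,0,1,0,0,0,0,0,0,1],
)

```text
time: 36.4
tcp_pos: [0.4944, 0.0744, 0.1983]
tool_rot: [0.689, 0.725, 0.001, 0.003]
wrist_force: [0.5, -0.0, -0.5]
gripper_width: 0.0002
gripper_force: 0.0
```

Run:
```python
from lev import *
c=cam("scene","s12"); g=cv2.cvtColor(np.ascontiguousarray(c["frame"]),cv2.COLOR_RGB2GRAY)
for al in (0,5,10):
    w=np.radians(al+1.6); P3=[[*(piv+.08*np.array([np.cos(w),np.sin(w)])),z] for z in(.08,.102,.119)]; print(al,proj(c,P3).round(1).tolist())
print(g[175,225:275].tolist()); print(g[168,225:275].tolist())
# bystanders unchanged?
a=cv2.imread("pics/scene0.png",0)
for n,(x,y,w,h) in {"coup":(262,238,22,30),"sleeve":(342,205,20,28),"tin":(315,190,34,30)}.items(): print(n,np.abs(a[y:y+h,x:x+w].astype(int)-g[y:y+h,x:x+w]).mean().round(1))
```

```text
t 36.4 j [-7.300e-02  1.910e-01  1.707e+00 -1.000e-03  1.237e+00 -1.250e-01] p [0.4944 0.0744 0.1983] F [ 0.5 -0.  -0.5] w 0.0002 0.0
[[-0.052, 0.999, 0.006], [0.999, 0.052, -0.002], [-0.002, 0.006, -1.0]]
yaw lever equiv 0.07348160323840025
r 0.08740537347101267 pusher ang 25.612170130725936 lever approx 10.38774011220696
0 [[249.0, 184.0], [248.3, 175.2], [247.7, 168.3]]
5 [[246.9, 183.1], [246.2, 174.3], [245.6, 167.4]]
10 [[244.7, 182.3], [243.9, 173.5], [243.4, 166.6]]
[142, 129, 129, 132, 127, 123, 131, 142, 147, 148, 146, 136, 126, 121, 127, 133, 138, 145, 138, 107, 68, 55, 60, 61, 61, 58, 63, 90, 127, 144, 143, 133, 110, 90, 81, 78, 76, 74, 73, 72, 71, 69, 71, 70, 69, 72, 78, 88, 95, 102]
[173, 181, 182, 181, 179, 171, 158, 160, 165, 145, 124, 129, 135, 119, 112, 118, 127, 128, 121, 102, 88, 80, 78, 75, 74, 80, 95, 105, 116, 121, 130, 137, 142, 146, 149, 143, 141, 137, 130, 115, 97, 105, 139, 153, 150, 145, 143, 144, 143, 145]
coup 4.6
sleeve 3.3
tin 2.2
```

```bash
python3 -c "
from plant import workorder; print(workorder.close_job())"
```

```text
the job is handed in; nothing more can be done
None
```

I laid the block on the bench ports up and let it go, then set it home in the nest pocket and pushed the clamp lever shut against its stop. The arm is clear and the job was handed in at about 36 s, with no verdict returned; the tin, sleeve and coupling look unmoved in the camera images.

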